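# Seal, check and stack the parts canisters

### The job

Press the button in the lid of every canister on the bench to seal it. Where the button stays down, the canister goes to the stock board: stack these upright as a pyramid, first one on each of the three green rings, then the rest in a second layer, each saddled over a gap between two neighbours. Canisters whose button pops back up go upright into the red repair tray. Leave the jar and the steel bush where they stand.

Things in the scene. Friction and masses are not known exactly. Their poses are not given: they have to be found in the camera images.
- can_a_mid (a point): centre (half-way up, 35 mm above the underside) of canister a: an upright round aluminium canister with a white band and a dark grey lid, 62 mm in diameter and 70 mm high to the flat lid, about 0.3 kg; z axis up. An orange push button 29 mm across stands in the middle of the lid. It may be absent.
- can_a_button (a joint): how far the button of canister a is pushed in (m): 0 = fully out, its top 8 mm above the lid (78 mm above the underside); 0.0095 = fully in, its top 1.5 mm below the lid. It takes 1 to 5 N to push. A sound catch goes over centre at about 5.5 mm and then holds the button fully in by itself; the button of a worn catch comes back up, to about 2 or 3 mm, as soon as it is let go. Only pressing tells which is which.
- can_b_mid (a point): centre (half-way up, 35 mm above the underside) of canister b: an upright round aluminium canister with a white band and a dark grey lid, 62 mm in diameter and 70 mm high to the flat lid, about 0.3 kg; z axis up. An orange push button 29 mm across stands in the middle of the lid. It may be absent.
- can_b_button (a joint): how far the button of canister b is pushed in (m): 0 = fully out, its top 8 mm above the lid (78 mm above the underside); 0.0095 = fully in, its top 1.5 mm below the lid. It takes 1 to 5 N to push. A sound catch goes over centre at about 5.5 mm and then holds the button fully in by itself; the button of a worn catch comes back up, to about 2 or 3 mm, as soon as it is let go. Only pressing tells which is which.
- can_c_mid (a point): centre (half-way up, 35 mm above the underside) of canister c: an upright round aluminium canister with a white band and a dark grey lid, 62 mm in diameter and 70 mm high to the flat lid, about 0.3 kg; z axis up. An orange push button 29 mm across stands in the middle of the lid. It may be absent.
- can_c_button (a joint): how far the button of canister c is pushed in (m): 0 = fully out, its top 8 mm above the lid (78 mm above the underside); 0.0095 = fully in, its top 1.5 mm below the lid. It takes 1 to 5 N to push. A sound catch goes over centre at about 5.5 mm and then holds the button fully in by itself; the button of a worn catch comes back up, to about 2 or 3 mm, as soon as it is let go. Only pressing tells which is which.
- can_d_mid (a point): centre (half-way up, 35 mm above the underside) of canister d: an upright round aluminium canister with a white band and a dark grey lid, 62 mm in diameter and 70 mm high to the flat lid, about 0.3 kg; z axis up. An orange push button 29 mm across stands in the middle of the lid. It may be absent.
- can_d_button (a joint): how far the button of canister d is pushed in (m): 0 = fully out, its top 8 mm above the lid (78 mm above the underside); 0.0095 = fully in, its top 1.5 mm below the lid. It takes 1 to 5 N to push. A sound catch goes over centre at about 5.5 mm and then holds the button fully in by itself; the button of a worn catch comes back up, to about 2 or 3 mm, as soon as it is let go. Only pressing tells which is which.
- can_e_mid (a point): centre (half-way up, 35 mm above the underside) of canister e: an upright round aluminium canister with a white band and a dark grey lid, 62 mm in diameter and 70 mm high to the flat lid, about 0.3 kg; z axis up. An orange push button 29 mm across stands in the middle of the lid. It may be absent.
- can_e_button (a joint): how far the button of canister e is pushed in (m): 0 = fully out, its top 8 mm above the lid (78 mm above the underside); 0.0095 = fully in, its top 1.5 mm below the lid. It takes 1 to 5 N to push. A sound catch goes over centre at about 5.5 mm and then holds the button fully in by itself; the button of a worn catch comes back up, to about 2 or 3 mm, as soon as it is let go. Only pressing tells which is which.
- can_f_mid (a point): centre (half-way up, 35 mm above the underside) of canister f: an upright round aluminium canister with a white band and a dark grey lid, 62 mm in diameter and 70 mm high to the flat lid, about 0.3 kg; z axis up. An orange push button 29 mm across stands in the middle of the lid. It may be absent.
- can_f_button (a joint): how far the button of canister f is pushed in (m): 0 = fully out, its top 8 mm above the lid (78 mm above the underside); 0.0095 = fully in, its top 1.5 mm below the lid. It takes 1 to 5 N to push. A sound catch goes over centre at about 5.5 mm and then holds the button fully in by itself; the button of a worn catch comes back up, to about 2 or 3 mm, as soon as it is let go. Only pressing tells which is which.
- can_g_mid (a point): centre (half-way up, 35 mm above the underside) of canister g: an upright round aluminium canister with a white band and a dark grey lid, 62 mm in diameter and 70 mm high to the flat lid, about 0.3 kg; z axis up. An orange push button 29 mm across stands in the middle of the lid. It may be absent.
- can_g_button (a joint): how far the button of canister g is pushed in (m): 0 = fully out, its top 8 mm above the lid (78 mm above the underside); 0.0095 = fully in, its top 1.5 mm below the lid. It takes 1 to 5 N to push. A sound catch goes over centre at about 5.5 mm and then holds the button fully in by itself; the button of a worn catch comes back up, to about 2 or 3 mm, as soon as it is let go. Only pressing tells which is which.
- stock: plywood stock board, fixed, 290 mm (its x) by 110 mm (its y), 12 mm thick, with a row of three green ring marks along its x; origin at the centre of its underside; it stands on the left or the right of the bench
- stock_ring1 (a point): centre of green ring mark 1 of 3 (71 mm across, 72 mm apart) on the top of the stock board
- stock_ring2 (a point): centre of green ring mark 2 of 3 (71 mm across, 72 mm apart) on the top of the stock board
- stock_ring3 (a point): centre of green ring mark 3 of 3 (71 mm across, 72 mm apart) on the top of the stock board
- stock_gap1 (a point): point on the top of the stock board half-way between rings 1 and 2. A canister saddled over this gap stands above it, its underside 70 mm above the board
- stock_gap2 (a point): point on the top of the stock board half-way between rings 2 and 3. A canister saddled over this gap stands above it, its underside 70 mm above the board
- tray: red repair tray, fixed, open on top, outside 180 mm (its x) by 96 mm (its y) by 25 mm high, walls and floor 5 mm; origin at the centre of its underside; two canisters fit side by side along its x, 76 mm apart
- jar_mid (a point): bystander: amber glass jar, 58 mm in diameter, 85 mm high, half-way up
- bush_mid (a point): bystander: flanged steel bush standing on its flange, 60 mm in diameter, 72 mm high, half-way up
There are look-alikes about, which are no part of the job. Leave any pink or yellow look-alike of the part that bears can_a_mid alone.

How it is judged:
By the outcome, as a careful person would: the job done as asked, in the order asked, and still so for the second after the job is handed in, with the robot touching nothing.
Of can_e, can_f only 1 to 2 are there at a start; the rules pass over those that are not, and their reading is None.
At some moment in a run one of can_a, can_b, can_c, can_d, can_e, can_f, can_g may be knocked a few centimetres aside while the robot is not near it.
It also fails if it takes over 210 s, if anything falls off the work surface, if the arm or the gripper's body presses on something with over 40 N, if the wrist force passes 120 N, or if a joint passes its speed limit or range.

### The arm

A 7-joint arm with a two-finger parallel gripper is mounted at the origin on the work surface. World frame = base frame: x ahead of the robot, y to its left, z up, the work surface at z = 0. Lengths are in m, angles in rad, forces in N, time in s.
With the tool pointing down it reaches from about 0.4 to 0.85 m from the base axis. Payload 4.5 kg.
Tool frame: the origin (TCP) lies between the finger pads; the fingertips stand 25 mm ahead of it and the grasp point (between the pads) lies 6 mm ahead of it (r.tips_ahead is the distance from the TCP to the fingertips, in m); z points along the fingers, y is the direction in which the jaws open and shut (so a half turn about z gives the same grasp; the last joint's range is limited). The gripper opens to 88 mm and grips with 3 to 60 N. Pads are 18 mm wide; open, the fingers measure 123 mm over their backs; the gripper's body (75 mm by 187 mm) begins 45 mm behind the grasp point.
Start: joints at [-1.066, 0.689, -0.195, 1.565, 0.157, 0.902, -0.215], TCP at [0.283, 0.557, 0.264] pointing down, gripper open.
Joint ranges: [-3.01, 3.01], [-0.46, 2.08], [-1.47, 1.51], [0.13, 2.56], [-1, 4.14], [0.04, 2.09], [-2.66, 2.66]. Speed limits (rad/s): [2.57, 2.57, 3.14, 3.14, 3.14, 3.14, 3.14].

### API

Orientations are given as a unit quaternion [x, y, z, w].
In Python, from plant import r, imaging gives the robot as it stands.
- The arm moves only by the tool send_rows, never from a script. Its argument "moves" is one flat list of numbers, 6 for each row, row after row: the shift along the tool's x, y, z in m, then the turn, a rotation vector about the tool's x, y, z in degrees. A call has exactly 5 rows; each row is the pose to reach, as a shift and turn from the pose measured when the call began, along the tool's axes at that moment; what a row does not reach only later rows make up. A row lasts 1/12 s, in which the tool goes at most 41.7 mm and 7.16 degrees, less where a joint would pass 70% of its speed; a pose out of reach is approached as far as the arm can. A call with a gripper value outside its range is refused whole. "claw" is the closure, from -1 (fully open) to 1 (shut), so that 0 is half open, set as the call begins (left out, the last holds). The fingers move at their own pace and stop on an object; "grip_force" is the grip in N (left out, the last holds). Time passes only in rows, so rows that repeat a pose let the fingers close, or fill a call up. It gives the time, the measured TCP pose, the force and the opening at its end, in the units of the state.
- r.get_state(): the state, without advancing time (a new reading comes with each control period).
- imaging.snapshot(name): name is "side" or "top"; returns a dict with "image" (480x640x3 uint8, red, green, blue), "depth" (480x640 float32, m along the optical axis (not along the pixel's ray), 0 where there is no reading), "mtx" (3x3 intrinsics, pixels), "rvec" (rotation vector, rad) and "tvec" (3), from world to camera coordinates, as OpenCV has them. Camera axes: x right, y down, z forward; pixel columns grow to the right and rows downward; lengths in m; the calibration is good to about 2 mm. A picture is of the moment at which its call begins.
- r.finish_job(): hands the job in, once; it reports no verdict.
Trained networks look in a picture, given as the dict that the camera call returned (one of the last four; its "shot" number tells which), for a name from the list of things; names that differ only in an ending like _2 or _b are one class to them, and where a whole thing is asked for, a point or a joint stands for the part that bears it (a point fixed in the world has none). Each returns a list of dicts, best first, with "score" (0 to 1); they miss things now and then, are a little off and sometimes report something else, mostly with a low value. They report only what shows in the picture. A call takes as long as a camera call. They do not tell look-alikes from the thing itself.
- imaging.look_for(query, picture): "box" ([centre column, centre row, width, height] as shares, 0 to 1, of the picture: columns of its width, rows of its height, round what is visible of it).
- imaging.silhouettes(query, picture): "pixels" (480x640 bool, what is visible of it) and "box" ([centre column, centre row, width, height] as shares, 0 to 1, of the picture: columns of its width, rows of its height, round what is visible of it).
- imaging.pinpoint(query, picture): "point" ([column, row] as shares, 0 to 1, of the picture: columns of its width, rows of its height: a listed point, or the origin of a listed thing).
The state is a dict: "clock": time; "q": joint angles; "qd": joint speeds; "joint_torque": joint torques, N m; "tool_pos": TCP position; "eef_rot": TCP orientation; "contact_force": force on the tool from outside, world axes, zero at the start; "moment": the same for the moment, N m; "opening": opening from 0.0 (shut) to 1.0 (fully open).
Only numpy, scipy, OpenCV 4.12 (cv2) and the standard library are available. Lean on these libraries where they do the work, as an engineer would, in place of code of your own. Each camera call takes 0.05 s, during which the arm holds its last target.

## Working session

There is one attempt and no reset: what is moved stays moved. The work goes in short steps, Python scripts to look and compute and a tool call to move; the robot and the scene stay as the last step left them, time stands still between calls to the robot, and variables do not carry over. Pictures are saved under pics/ and viewed, and the job is handed in when it is done.

Besides the shell and the picture viewer there is one more tool, called after "Request:" by a JSON object that holds its "op" and its "data", one argument or row to a line. send_rows: Moves the arm, as the interface text tells. Its arguments: {"type":"object","properties":{"moves":{"type":"array"},"claw":{"type":"number"},"grip_force":{"type":"number"}},"required":["moves"]}

```bash
ls; mkdir -p pics
python3 - <<'E'
from plant import r, imaging
import cv2
print(r.get_state())
for n in("top","side"):
    p=imaging.snapshot(n); cv2.imwrite(f"pics/{n}0.png",p["image"][:,:,::-1]); print(n,p["mtx"].tolist(),p["rvec"],p["tvec"])
E
```

```text
pics
{'clock': 0.0, 'q': array([-1.06617859,  0.68998385, -0.19452458,  1.56633479,  0.1573043 ,
        0.90250558, -0.21510649]), 'qd': array([ 0.00099389,  0.00048127, -0.00044741, -0.00106123,  0.00050903,
        0.00148762, -0.00206441]), 'joint_torque': array([-6.88023119e-04, -5.27566159e+01, -1.26733806e+00, -1.53430706e+01,
       -5.27456333e-02,  6.58882374e-03,  1.57854743e-04]), 'tool_pos': array([0.28328131, 0.55645725, 0.26291281]), 'eef_rot': array([ 2.33197891e-01,  9.72428865e-01, -9.06954660e-04, -1.50223056e-04]), 'contact_force': array([ 0.67824706,  1.50137638, -0.59374123]), 'moment': array([-0.03370478,  0.02784092,  0.0030116 ]), 'opening': 0.9986810603611329}
top [[565.6032161085298, 0.0, 315.10387774884845], [0.0, 565.6032161085298, 236.20403845764204], [0.0, 0.0, 1.0]] [ 2.17157627 -2.11261678  0.21418476] [-0.01930026  0.58640699  1.04032737]
side [[546.5400329758198, 0.0, 315.6437679507998], [0.0, 546.5400329758198, 238.92858616802658], [0.0, 0.0, 1.0]] [ 2.15030289 -0.11027615  0.03872879] [-0.56172518  0.11160813  1.00103701]
```

View pics/top0.png

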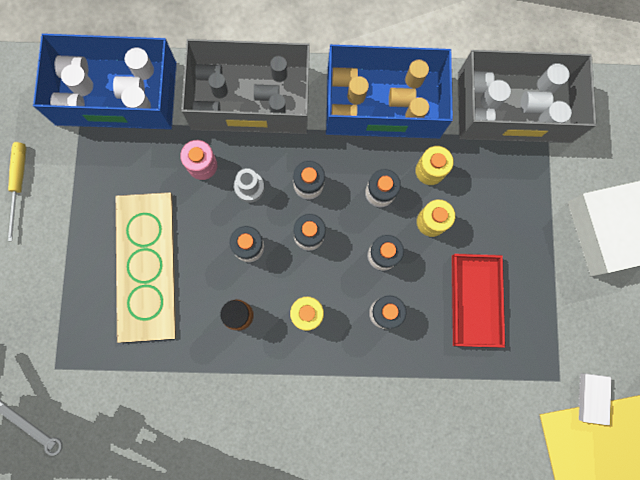

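View pics/side0.png

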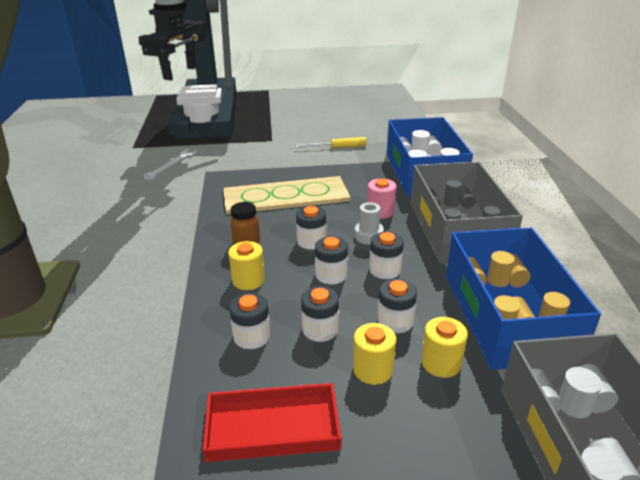

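```bash
cat > h.py <<'E'
from plant import r, imaging
import cv2, numpy as np
from scipy.spatial.transform import Rotation as R
def ray(p,uv,z):
    M,_=cv2.Rodrigues(p["rvec"]); t=np.ravel(p["tvec"])
    d=M.T@np.linalg.solve(p["mtx"],[uv[0],uv[1],1.]); c=-M.T@t
    return c+d*(z-c[2])/d[2]
def proj(p,X): return cv2.projectPoints(np.float64(X).reshape(-1,1,3),p["rvec"],np.float64(p["tvec"]),p["mtx"],None)[0][:,0]
def cloud(p):
    M,_=cv2.Rodrigues(p["rvec"]); t=np.ravel(p["tvec"])
    v,u=np.mgrid[:480,:640]; d=p["depth"].astype(float)
    k=p["mtx"]; P=np.stack([(u-k[0,2])/k[0,0]*d,(v-k[1,2])/k[1,1]*d,d],-1)
    return (P-t)@M
E
python3 - <<'E'
from h import *
p=imaging.snapshot("top"); s=imaging.snapshot("side")
C=cloud(p)
for q in("can_a_mid","jar_mid","bush_mid","stock","tray","stock_ring1","stock_ring2","stock_ring3","stock_gap1","stock_gap2"):
    for nm,im,in(("top",p),("side",s)):
        for o in imaging.pinpoint(q,im):
            if o["score"]<.3: continue
            uv=np.array(o["point"])*[640,480]
            z=.035 if "mid" in q else .012 if "stock_" in q else 0
            print(q,nm,round(o["score"],2),uv.round(),ray(im,uv,z).round(4))
# orange buttons
hsv=cv2.cvtColor(p["image"],cv2.COLOR_RGB2HSV)
m=cv2.inRange(hsv,(5,150,150),(18,255,255)); m[:140]=0
n,l,st,ce=cv2.connectedComponentsWithStats(m)
for i in range(1,n):
    if st[i,4]>60:
        k=l==i; print(ce[i].round(1),st[i,4],ray(p,ce[i],.078).round(4), "z",np.median(C[k][:,2]).round(4))
E
```

```text
can_a_mid top 0.96 [306. 314.] [0.4389 0.0105 0.035 ]
can_a_mid top 0.89 [197. 159.] [0.7388 0.2356 0.035 ]
can_a_mid top 0.88 [308. 181.] [0.6999 0.0142 0.035 ]
can_a_mid top 0.84 [435. 217.] [ 0.6345 -0.2404  0.035 ]
can_a_mid side 0.9 [377. 200.] [0.7233 0.2225 0.035 ]
can_a_mid side 0.82 [444. 348.] [ 0.7378 -0.2412  0.035 ]
can_a_mid side 0.79 [373. 351.] [ 0.6306 -0.2349  0.035 ]
can_a_mid side 0.71 [383. 255.] [0.6947 0.0134 0.035 ]
can_a_mid side 0.69 [247. 266.] [0.4373 0.0076 0.035 ]
can_a_mid side 0.69 [311. 188.] [0.5823 0.2993 0.035 ]
jar_mid top 0.73 [236. 315.] [0.4323 0.1441 0.035 ]
jar_mid side 0.67 [243. 225.] [0.4268 0.1543 0.035 ]
bush_mid top 0.58 [246. 187.] [0.6846 0.1363 0.035 ]
bush_mid side 0.68 [368. 225.] [0.6846 0.1219 0.035 ]
bush_mid side 0.63 [383. 253.] [0.6966 0.0182 0.035 ]
stock top 0.55 [142. 266.] [0.5247 0.3375 0.    ]
stock side 0.96 [286. 196.] [0.5235 0.3342 0.    ]
tray top 0.75 [473. 296.] [ 0.4834 -0.323   0.    ]
tray side 0.92 [273. 425.] [ 0.4739 -0.3265  0.    ]
stock_ring1 top 0.92 [144. 266.] [0.5242 0.3309 0.012 ]
stock_ring1 top 0.
[... 1261 characters left out ...]
4859 0.3213 0.012 ]
stock_gap2 top 0.65 [143. 284.] [0.4878 0.329  0.012 ]
stock_gap2 side 0.62 [300. 193.] [0.5571 0.3195 0.012 ]
stock_gap2 side 0.57 [270. 195.] [0.4859 0.3213 0.012 ]
[195.5 153.9] 156 [0.7354 0.231  0.078 ] z 0.078
[437.8 159.9] 176 [ 0.7393 -0.2367  0.078 ] z 0.0781
[308.5 174.5] 180 [0.7017 0.0132 0.078 ] z 0.0775
[384.9 182.9] 181 [ 0.6899 -0.134   0.078 ] z 0.0775
[439.4 214.3] 189 [ 0.6316 -0.2384  0.078 ] z 0.0776
[309.1 228.2] 187 [0.5969 0.0093 0.078 ] z 0.0778
[244.9 240.8] 187 [0.5693 0.1287 0.078 ] z 0.0779
[387.6 249.7] 193 [ 0.5603 -0.1396  0.078 ] z 0.0776
[306.6 312.7] 201 [0.4388 0.0095 0.078 ] z 0.0777
[389.8 311.2] 200 [ 0.4456 -0.1438  0.078 ] z 0.0776
```

Run:
```python
from h import *
p=imaging.snapshot("top"); s=imaging.snapshot("side")
for im,nm in((p,"top"),(s,"side")):
    hsv=cv2.cvtColor(im["image"],cv2.COLOR_RGB2HSV)
    m=cv2.inRange(hsv,(45,80,60),(80,255,255)); 
    if nm=="top": m[:,200:]=0; m[:200]=0;
    else: m[:,350:]=0; m[:170]=0
    n,l,st,ce=cv2.connectedComponentsWithStats(cv2.dilate(m,np.ones((2,2)))*1)
    cc=[]
    for c in cv2.findContours(m,cv2.RETR_EXTERNAL,cv2.CHAIN_APPROX_NONE)[0]:
        if len(c)>40:
            e=cv2.fitEllipse(c); print(nm,"ring",np.round(e[0],1),ray(im,e[0],.012).round(4),np.round(e[1],1))
    hsv2=cv2.inRange(hsv,(0,170,60),(4,255,255))|cv2.inRange(hsv,(174,170,60),(180,255,255))
    n,l,st,ce=cv2.connectedComponentsWithStats(hsv2)
    i=1+np.argmax(st[1:,4]); 
    C=cloud(im)[(l==i)]
    print(nm,"tray px",st[i])
    T=C[C[:,2]>.021][:,:2].astype(np.float32); print("rim",len(T),cv2.minAreaRect(T))
    if nm=="side":
        mm=cv2.inRange(hsv,(5,150,150),(18,255,255)); mm[:,:220]=0
        n,l,st,ce=cv2.connectedComponentsWithStats(mm)
        for i in range(1,n):
            if st[i,4]>60: print(ce[i].round(),st[i,4],ray(im,ce[i],.076).round(4))
C=cloud(p)
for nm,b in(("jar",(220,300,250,332)),("bush",(232,165,266,200))):
    Q=C[b[1]:b[3],b[0]:b[2]].reshape(-1,3); q=Q[Q[:,2]>.06]; print(nm,(q.min(0)+q.max(0))/2,q.max(0)-q.min(0))
```

```text
top ring [144.  266.4] [0.5234 0.3305 0.012 ] [ 36.  117.9]
top tray px [ 452  254   53   93 4669]
rim 666 ((0.4758884310722351, -0.17677490413188934), (0.3976253271102905, 0.179226353764534), 89.78213500976562)
side ring [265.  194.9] [0.4744 0.3214 0.012 ] [ 9.3 21.1]
side ring [300.5 192.7] [0.5586 0.322  0.012 ] [ 9.6 14.5]
side tray px [ 203  384  138   78 8894]
rim 1573 ((0.47109657526016235, -0.5532262325286865), (0.5436364412307739, 0.17893609404563904), 89.65340423583984)
[382. 183.] 88 [0.7328 0.2277 0.076 ]
[311. 211.] 122 [0.5672 0.1263 0.076 ]
[387. 238.] 147 [0.6997 0.01   0.076 ]
[331. 242.] 151 [0.5945 0.0062 0.076 ]
[245. 249.] 149 [0.4363 0.0044 0.076 ]
[398. 287.] 207 [ 0.6877 -0.1372  0.076 ]
[319. 295.] 220 [ 0.5581 -0.1427  0.076 ]
[248. 302.] 225 [ 0.443  -0.1472  0.076 ]
[446. 329.] 253 [ 0.7365 -0.2427  0.076 ]
[375. 335.] 263 [ 0.6291 -0.2445  0.076 ]
jar [0.42880655 0.09384082 0.59301371] [0.06190426 0.1430097  1.0658515 ]
bush [0.55455291 0.08727394 0.59323497] [0.31339697 0.12987593 1.06540897]
```

Run:
```python
from h import *
p=imaging.snapshot("top"); s=imaging.snapshot("side")
for im,nm in((p,"top"),(s,"side")):
    hsv=cv2.cvtColor(im["image"],cv2.COLOR_RGB2HSV)
    w=cv2.inRange(hsv,(10,40,120),(90,255,255))
    n,l,st,ce=cv2.connectedComponentsWithStats(w)
    i=l[284,125] if nm=="top" else l[200,232]
    k=(l==i).astype(np.uint8); c=max(cv2.findContours(k,cv2.RETR_EXTERNAL,2)[0],key=cv2.contourArea)
    pts=np.array([ray(im,q[0],.012)[:2] for q in cv2.convexHull(c)],np.float32)
    print(nm,"board",cv2.minAreaRect(pts))
    G=cv2.inRange(hsv,(45,70,50),(85,255,255)); G[k==0]=0
    g=np.argwhere(G>0)[:,::-1]; X=np.array([ray(im,q,.012)[:2] for q in g])
    from scipy.optimize import least_squares
    def f(a):
        u=np.array([np.cos(a[2]),np.sin(a[2])]); cs=a[:2]+np.outer([-.072,0,.072],u)
        d=np.linalg.norm(X[:,None]-cs,axis=2)-.0345
        return np.abs(d).min(1)
    o=least_squares(f,[.523,.33,.05],loss="soft_l1",f_scale=.002); print("rings",o.x,o.cost/len(X),len(X))
    C=cloud(im)
    v,u=np.mgrid[:480,:640]
    m=(C[...,2]>.02)&(C[...,2]<.03)&(C[...,1]<-.25)&(C[...,1]>-.4)&(C[...,0]>.35)&(C[...,0]<.6)
    print("tray",m.sum(),cv2.minAreaRect(C[m][:,:2].astype(np.float32)))
    for nm2,c0 in(("jar",(.432,.148)),("bush",(.685,.13))):
        m=(np.hypot(C[...,0]-c0[0],C[...,1]-c0[1])<.045)&(C[...,2]>.068)&(C[...,2]<.1)
        Q=C[m]; print(nm2,(Q.min(0)+Q.max(0))/2,Q.max(0)-Q.min(0))
```

```text
top board ((0.5257169604301453, 0.33033788204193115), (0.2910924553871155, 0.11113789677619934), 5.394935607910156)
rings [0.52557732 0.3306653  0.09417193] 2.03335855329172e-06 833
tray 767 ((0.4750959873199463, -0.32861045002937317), (0.09788796305656433, 0.18042981624603271), 89.90404510498047)
jar [0.43310797 0.14059418 0.07964512] [0.05067385 0.05001545 0.02178538]
bush [0.69066287 0.13186882 0.07288426] [0.0405835  0.0404442  0.00961926]
side board ((0.5255038142204285, 0.29817360639572144), (0.29297077655792236, 0.18440483510494232), 5.252603054046631)
rings [0.52281747 0.33334283 0.10854014] 1.5973589823139439e-06 132
tray 1813 ((0.4726502299308777, -0.329029381275177), (0.09832888096570969, 0.18017186224460602), 89.43404388427734)
jar [0.43056638 0.14031518 0.07835672] [0.05070979 0.05589469 0.02008324]
bush [0.68816191 0.13075701 0.07231016] [0.04018185 0.04357298 0.00845481]
```

```bash
cat >> h.py <<'E'
def mv(*tg, yaw=90.):
    """tool y at world angle yaw deg (tool z down); print shifts+turn from the present pose to targets"""
    st=r.get_state(); P=st["tool_pos"]; Q=R.from_quat(st["eef_rot"])
    a=np.radians(yaw); y=np.array([np.cos(a),np.sin(a),0]); z=np.array([0,0,-1.]); x=np.cross(y,z)
    T=R.from_matrix(np.stack([x,y,z],1)); rv=(Q.inv()*T).as_rotvec(degrees=True)
    print("t",round(st["clock"],2),"pos",P.round(4),"F",st["contact_force"].round(1),"op",round(st["opening"],3))
    for t in tg:
        d=Q.inv().apply(np.array(t)-P); print(" ",t,"shift",d.round(4),"|",round(np.linalg.norm(d),3),"turn",rv.round(2))
E
python3 - <<'E'
from h import *
mv((.5693,.1287,.264),(.43,.35,.2))
p=imaging.snapshot("top"); q=p["image"][125:345,190:460]
cv2.imwrite("pics/crop0.png",cv2.resize(q,None,fx=2.8,fy=2.6)[:,:,::-1])
E
```

```text
t 1.4 pos [0.2835 0.557  0.2638] F [ 0.2 -0.3 -0.1] op 0.997
  (0.5693, 0.1287, 0.264) shift [-4.490e-01 -2.521e-01 -3.000e-04] | 0.515 turn [ 1.000e-02  0.000e+00 -2.697e+01]
  (0.43, 0.35, 0.2) shift [-0.2245 -0.1181  0.0637] | 0.262 turn [ 1.000e-02  0.000e+00 -2.697e+01]
```

View pics/crop0.png

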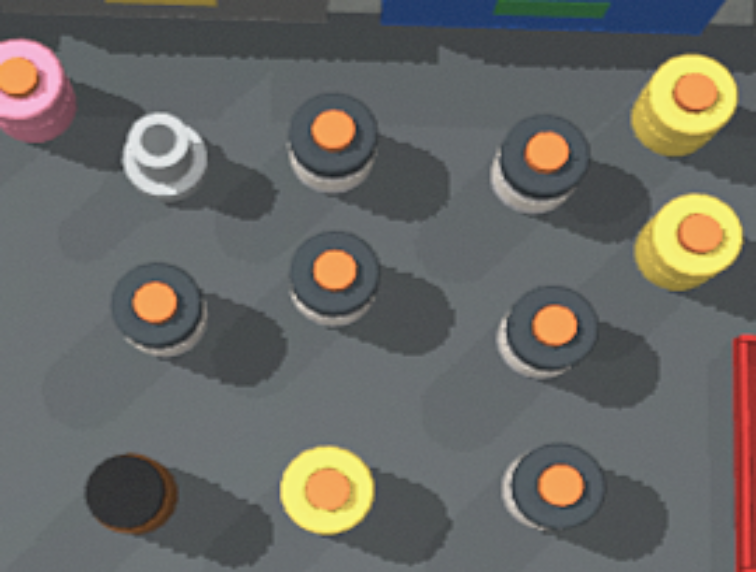

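Candidates (top view): the grey-lid/white-band canisters are at (309,178), (385,187), (246,243), (310,231), (388,251) and (389,313). The yellow look-alikes are at (437,160), (437,217) and (307,313), the pink one at (198,157), the jar at (236,316) and the bush at (248,184). I choose the six grey-lidded ones, which the crop confirms.

Request:
{"op": "send_rows", "data": {
  "moves": [-0.035, -0.019, 0, 0, 0, -6, -0.07, -0.039, 0, 0, 0, -12, -0.105, -0.059, 0, 0, 0, -18, -0.14, -0.079, 0.01, 0, 0, -24, -0.175, -0.098, 0.02, 0, 0, -27],
  "claw": 1,
  "grip_force": 20
}}

```text
clock: 1.87
tool_pos: [0.3961, 0.389, 0.2441]
eef_rot: [-0.003, 1.0, 0.001, 0.001]
contact_force: [0.8, 0.7, -0.3]
opening: 0.648
```

```bash
python3 -c "
from h import *
mv((.5693,.1287,.13))"
```

```text
t 1.87 pos [0.3961 0.389  0.2441] F [ 0.8  0.7 -0.3] op 0.648
  (0.5693, 0.1287, 0.13) shift [-0.1716 -0.2614  0.114 ] | 0.333 turn [0.08 0.07 0.32]
```

Request:
{"op": "send_rows", "data": {
  "moves": [-0.02, -0.03, 0.01, 0, 0, 0.3, -0.04, -0.06, 0.02, 0, 0, 0.3, -0.06, -0.09, 0.03, 0, 0, 0.3, -0.08, -0.12, 0.04, 0, 0, 0.3, -0.1, -0.15, 0.05, 0, 0, 0.3]
}}

```text
clock: 2.28
tool_pos: [0.4979, 0.2381, 0.1938]
eef_rot: [-0.0, 1.0, 0.001, 0.001]
contact_force: [0.5, 0.3, 0.0]
opening: 0.265
```

Request:
{"op": "send_rows", "data": {
  "moves": [-0.02, -0.03, 0.01, 0, 0, 0, -0.04, -0.06, 0.03, 0, 0, 0, -0.06, -0.09, 0.045, 0, 0, 0, -0.072, -0.111, 0.055, 0, 0, 0, -0.072, -0.111, 0.06, 0, 0, 0]
}}

```text
clock: 2.7
tool_pos: [0.5727, 0.1189, 0.1319]
eef_rot: [0.005, 1.0, -0.002, 0.001]
contact_force: [0.7, -0.9, -0.0]
opening: 0.004
```

```bash
python3 -c "
from h import *
mv((.5693,.1287,.11),(.5693,.1287,.096))"
```

```text
t 2.7 pos [0.5727 0.1189 0.1319] F [ 0.7 -0.9 -0. ] op 0.004
  (0.5693, 0.1287, 0.11) shift [0.0035 0.0098 0.0218] | 0.024 turn [-0.25  0.11 -0.56]
  (0.5693, 0.1287, 0.096) shift [0.0036 0.0099 0.0358] | 0.037 turn [-0.25  0.11 -0.56]
```

Request:
{"op": "send_rows", "data": {
  "moves": [0.0035, 0.01, 0.01, 0, 0, -0.5, 0.0035, 0.01, 0.02, 0, 0, -0.5, 0.0035, 0.01, 0.028, 0, 0, -0.5, 0.0035, 0.01, 0.034, 0, 0, -0.5, 0.0035, 0.01, 0.036, 0, 0, -0.5]
}}

```text
clock: 3.12
tool_pos: [0.5683, 0.1308, 0.0955]
eef_rot: [-0.001, 1.0, -0.002, 0.0]
contact_force: [-6.4, 0.8, 18.5]
opening: 0.004
```

```bash
python3 -c "
from h import *
mv((.5693,.1287,.096))"
```

```text
t 3.12 pos [0.5683 0.1308 0.0955] F [-6.4  0.8 18.5] op 0.004
  (0.5693, 0.1287, 0.096) shift [-0.001  -0.0021 -0.0005] | 0.002 turn [-0.21  0.03  0.09]
```

Request:
{"op": "send_rows", "data": {
  "moves": [0, 0, -0.015, 0, 0, 0, 0, 0, -0.03, 0, 0, 0, -0.008, -0.03, -0.037, 0, 0, 0, -0.016, -0.06, -0.037, 0, 0, 0, -0.022, -0.09, -0.037, 0, 0, 0]
}}

```text
clock: 3.53
tool_pos: [0.5913, 0.0412, 0.1337]
eef_rot: [-0.002, 1.0, -0.002, 0.001]
contact_force: [0.5, 0.1, -1.0]
opening: 0.004
```

```bash
cat >> h.py <<'E'
def buttons(nm="top",save=None):
    p=imaging.snapshot(nm); C=cloud(p); hsv=cv2.cvtColor(p["image"],cv2.COLOR_RGB2HSV)
    m=cv2.inRange(hsv,(4,150,110),(18,255,255)); m[(C[...,0]<.35)|(C[...,0]>.78)|(abs(C[...,1])>.45)|(C[...,2]<.05)]=0
    n,l,st,ce=cv2.connectedComponentsWithStats(m); out=[]
    for i in range(1,n):
        if st[i,4]>40:
            k=l==i; z=np.median(C[k][:,2]); d=cv2.dilate(k.astype(np.uint8),np.ones((13,13)))-cv2.dilate(k.astype(np.uint8),np.ones((5,5)))
            lid=p["image"][d>0].mean(0); zl=np.median(C[d>0][:,2]) 
            print(ce[i].round(1),st[i,4],ray(p,ce[i],z).round(4),"lid z",zl.round(4),"btn-lid mm",round(1e3*(z-zl),1),"lidrgb",lid.round())
    if save: cv2.imwrite(f"pics/{save}.png",p["image"][:,:,::-1])
    return p
E
python3 -c "
from h import *
mv((.5969,.0093,.12),(.5969,.0093,.096))
buttons('top','p1');buttons('side')"
```

```text
t 3.53 pos [0.5913 0.0412 0.1337] F [ 0.5  0.1 -1. ] op 0.004
  (0.5969, 0.0093, 0.12) shift [-0.0054 -0.0319  0.0139] | 0.035 turn [-0.19  0.16  0.26]
  (0.5969, 0.0093, 0.096) shift [-0.0054 -0.0318  0.0379] | 0.05 turn [-0.19  0.16  0.26]
[195.8 154.3] 170 [0.7345 0.2304 0.0781] lid z 0.0699 btn-lid mm 8.2 lidrgb [243. 182. 212.]
[437.8 160.2] 184 [ 0.7388 -0.2367  0.0777] lid z 0.0698 btn-lid mm 7.9 lidrgb [238. 233. 118.]
[384.9 183.1] 187 [ 0.6896 -0.1339  0.0775] lid z 0.0698 btn-lid mm 7.7 lidrgb [83. 90. 96.]
[439.3 214.4] 193 [ 0.6314 -0.2385  0.0773] lid z 0.0697 btn-lid mm 7.6 lidrgb [242. 238. 121.]
[245.4 241.9] 171 [0.5688 0.1287 0.068 ] lid z 0.0706 btn-lid mm -2.6 lidrgb [81. 88. 93.]
[302.6 312.7] 82 [0.4387 0.0169 0.0774] lid z 0.0714 btn-lid mm 6.0 lidrgb [183. 182. 105.]
[381.7 182.8] 88 [0.732  0.2239 0.078 ] lid z 0.0657 btn-lid mm 12.3 lidrgb [171. 128. 144.]
[309.2 213.2] 68 [0.5642 0.1261 0.07  ] lid z 0.0706 btn-lid mm -0.6 lidrgb [71. 75. 74.]
[244.2 223.6] 202 [0.4322 0.1195 0.0591] lid z 0.0351 btn-lid mm 24.0 lidrgb [80. 70. 59.]
[386.8 238.2] 163 [0.6982 0.0051 0.0783] lid z 0.068 btn-lid mm 10.3 lidrgb [ 97. 105. 107.]
[330.9 243.1] 166 [0.5937 0.001  0.0782] lid z 0.0681 btn-lid mm 10.1 lidrgb [92. 98. 98.]
[244.8 249. ] 142 [0.4366 0.     0.0782] lid z 0.0694 btn-lid mm 8.8 lidrgb [199. 178.  66.]
[397.7 287.6] 222 [ 0.6861 -0.1411  0.0783] lid z 0.0702 btn-lid mm 8.0 lidrgb [102. 110. 112.]
[319.5 295.6] 246 [ 0.5577 -0.1471  0.0784] lid z 0.07 btn-lid mm 8.4 lidrgb [63. 70. 72.]
[247.5 302.5] 244 [ 0.4431 -0.1513  0.0783] lid z 0.0701 btn-lid mm 8.2 lidrgb [79. 86. 86.]
[446.  329.3] 242 [ 0.7352 -0.2459  0.0785] lid z 0.071 btn-lid mm 7.5 lidrgb [236. 232. 103.]
[374.6 335.5] 255 [ 0.6284 -0.2473  0.0784] lid z 0.071 btn-lid mm 7.4 lidrgb [244. 240. 112.]
```

Request:
{"op": "send_rows", "data": {
  "moves": [-0.0055, -0.02, 0.0, 0, 0, 0.3, -0.0055, -0.032, 0.007, 0, 0, 0.3, -0.0055, -0.032, 0.02, 0, 0, 0.3, -0.0055, -0.032, 0.033, 0, 0, 0.3, -0.0055, -0.032, 0.038, 0, 0, 0.3]
}}

```text
clock: 4.05
tool_pos: [0.5959, 0.0007, 0.0953]
eef_rot: [0.006, 1.0, -0.006, -0.0]
contact_force: [-12.9, -3.2, 52.3]
opening: 0.006
```

Request:
{"op": "send_rows", "data": {
  "moves": [0, 0, -0.015, 0, 0, 0, 0, 0, -0.03, 0, 0, 0, -0.03, 0, -0.037, 0, 0, 0, -0.06, 0, -0.037, 0, 0, 0, -0.09, 0, -0.037, 0, 0, 0]
}}

```text
clock: 4.47
tool_pos: [0.6867, 0.0009, 0.133]
eef_rot: [0.005, 1.0, -0.006, -0.0]
contact_force: [0.3, -0.5, -0.5]
opening: 0.003
```

```bash
python3 -c "
from h import *
mv((.7017,.0132,.096))
buttons('top','p2')"
```

```text
t 4.47 pos [0.6867 0.0009 0.133 ] F [ 0.3 -0.5 -0.5] op 0.003
  (0.7017, 0.0132, 0.096) shift [-0.0149  0.0129  0.0369] | 0.042 turn [-0.66 -0.01 -0.61]
[195.8 154.3] 170 [0.7346 0.2304 0.0778] lid z 0.0697 btn-lid mm 8.2 lidrgb [243. 184. 213.]
[437.7 160.3] 185 [ 0.7388 -0.2367  0.0775] lid z 0.07 btn-lid mm 7.5 lidrgb [214. 210. 110.]
[309.1 229.1] 184 [0.5971 0.0091 0.0682] lid z 0.0696 btn-lid mm -1.4 lidrgb [82. 90. 96.]
[245.2 241.4] 185 [0.5699 0.1291 0.0679] lid z 0.0695 btn-lid mm -1.6 lidrgb [83. 91. 96.]
[306.6 312.7] 200 [0.4389 0.0095 0.0775] lid z 0.0696 btn-lid mm 7.9 lidrgb [247. 244. 127.]
```

```bash
python3 -c "
from h import *
mv((.7015,.0132,.0972))"
```

```text
t 4.52 pos [0.6931 0.0008 0.1329] F [ 7.4 -0.2  1. ] op 0.007
  (0.7015, 0.0132, 0.0972) shift [-0.008   0.0129  0.0357] | 0.039 turn [-0.58  0.49 -0.72]
```

Request:
{"op": "send_rows", "data": {
  "moves": [-0.008, 0.013, 0.005, -0.5, 0.3, -0.7, -0.008, 0.013, 0.015, -0.5, 0.3, -0.7, -0.008, 0.013, 0.025, -0.5, 0.3, -0.7, -0.008, 0.013, 0.033, -0.5, 0.3, -0.7, -0.008, 0.013, 0.0355, -0.5, 0.3, -0.7]
}}

```text
clock: 4.93
tool_pos: [0.6998, 0.0138, 0.0955]
eef_rot: [-0.0, 1.0, -0.001, 0.0]
contact_force: [-1.5, 0.8, 10.9]
opening: 0.005
```

```bash
python3 -c "
from h import *
mv((.7015,.0132,.0965))"
```

```text
t 4.93 pos [0.6998 0.0138 0.0955] F [-1.5  0.8 10.9] op 0.005
  (0.7015, 0.0132, 0.0965) shift [-0.0017 -0.0006 -0.001 ] | 0.002 turn [-0.06  0.    0.02]
```

Pressed. Next is (.6899,-.134).

Request:
{"op": "send_rows", "data": {
  "moves": [0, 0, -0.015, 0, 0, 0, 0, 0, -0.03, 0, 0, 0, 0.004, -0.04, -0.037, 0, 0, 0, 0.008, -0.08, -0.037, 0, 0, 0, 0.01, -0.115, -0.037, 0, 0, 0]
}}

```text
clock: 5.35
tool_pos: [0.6902, -0.1041, 0.1359]
eef_rot: [-0.0, 1.0, -0.002, 0.002]
contact_force: [0.4, -1.0, -0.4]
opening: 0.005
```

```bash
python3 -c "
from h import *
buttons('top','p3')
mv((.6896,-.134,.097))"
```

```text
[195.8 154.3] 169 [0.7346 0.2305 0.0779] lid z 0.0697 btn-lid mm 8.2 lidrgb [242. 179. 209.]
[308.6 174.9] 186 [0.7017 0.013  0.0754] lid z 0.0698 btn-lid mm 5.6 lidrgb [82. 90. 95.]
[383.7 186.3] 90 [ 0.6833 -0.1318  0.0774] lid z 0.0719 btn-lid mm 5.4 lidrgb [59. 62. 65.]
[309.  229.1] 182 [0.5971 0.0092 0.0679] lid z 0.0698 btn-lid mm -1.9 lidrgb [79. 87. 92.]
[245.3 241.4] 184 [0.5698 0.1289 0.0683] lid z 0.0697 btn-lid mm -1.5 lidrgb [83. 92. 98.]
[387.6 249.8] 198 [ 0.5602 -0.1396  0.0773] lid z 0.0696 btn-lid mm 7.8 lidrgb [83. 90. 96.]
[306.6 312.7] 201 [0.439  0.0095 0.0773] lid z 0.0696 btn-lid mm 7.7 lidrgb [246. 242. 123.]
[389.8 311.3] 202 [ 0.4455 -0.1439  0.0777] lid z 0.0698 btn-lid mm 8.0 lidrgb [84. 92. 98.]
t 5.4 pos [ 0.6889 -0.1167  0.135 ] F [ 0.1 -7.2  0.1] op 0.005
  (0.6896, -0.134, 0.097) shift [-0.0009 -0.0168  0.0382] | 0.042 turn [-0.78  0.07 -0.63]
```

Request:
{"op": "send_rows", "data": {
  "moves": [-0.001, -0.017, 0.005, -0.7, 0, -0.6, -0.001, -0.017, 0.015, -0.7, 0, -0.6, -0.001, -0.017, 0.025, -0.7, 0, -0.6, -0.001, -0.017, 0.034, -0.7, 0, -0.6, -0.001, -0.017, 0.038, -0.7, 0, -0.6]
}}

```text
clock: 5.82
tool_pos: [0.6893, -0.1325, 0.0963]
eef_rot: [-0.001, 1.0, -0.0, -0.0]
contact_force: [-0.2, 0.9, 0.4]
opening: 0.01
```

Request:
{"op": "send_rows", "data": {
  "moves": [0, 0, 0, 0, 0, 0, 0, 0, -0.015, 0, 0, 0, 0, 0, -0.035, 0, 0, 0, 0.03, -0.001, -0.037, 0, 0, 0, 0.06, -0.002, -0.037, 0, 0, 0]
}}

```text
clock: 6.23
tool_pos: [0.6317, -0.1326, 0.1364]
eef_rot: [-0.001, 1.0, 0.0, 0.003]
contact_force: [-0.9, 0.3, -0.9]
opening: 0.005
```

Request:
{"op": "send_rows", "data": {
  "moves": [0.03, 0, 0, 0, 0, 0, 0.06, -0.002, 0, 0, 0, 0, 0.06, -0.002, 0, 0, 0, 0, 0.06, -0.002, 0, 0, 0, 0, 0.06, -0.002, 0, 0, 0, 0]
}}

```text
clock: 6.65
tool_pos: [0.5735, -0.1341, 0.1374]
eef_rot: [-0.002, 1.0, 0.0, 0.005]
contact_force: [1.0, 0.2, 0.4]
opening: 0.006
```

```bash
python3 -c "
from h import *
buttons('top','p4')
mv((.5602,-.1396,.097))"
```

```text
[195.8 154.4] 169 [0.7345 0.2305 0.078 ] lid z 0.0698 btn-lid mm 8.1 lidrgb [244. 185. 214.]
[435.8 157.4] 83 [ 0.7446 -0.2332  0.077 ] lid z 0.0725 btn-lid mm 4.5 lidrgb [181. 179. 105.]
[308.6 174.9] 185 [0.7017 0.013  0.0753] lid z 0.0697 btn-lid mm 5.6 lidrgb [84. 93. 98.]
[381.7 183.9] 105 [ 0.6903 -0.1292  0.0685] lid z 0.0713 btn-lid mm -2.8 lidrgb [81. 87. 87.]
[309.1 229.1] 185 [0.5972 0.009  0.0682] lid z 0.0697 btn-lid mm -1.5 lidrgb [ 85.  94. 100.]
[245.2 241.4] 186 [0.5698 0.129  0.0682] lid z 0.0698 btn-lid mm -1.6 lidrgb [ 86.  96. 101.]
[388.5 252.8] 97 [ 0.5545 -0.1412  0.0777] lid z 0.0718 btn-lid mm 5.9 lidrgb [65. 69. 71.]
[306.6 312.7] 199 [0.4388 0.0095 0.0776] lid z 0.0697 btn-lid mm 7.8 lidrgb [247. 242. 123.]
[389.8 311.3] 203 [ 0.4454 -0.1439  0.0776] lid z 0.0697 btn-lid mm 7.9 lidrgb [ 86.  95. 100.]
t 6.7 pos [ 0.5739 -0.134   0.1371] F [ 1.7  1.2 -0.2] op 0.005
  (0.5602, -0.1396, 0.097) shift [ 0.0141 -0.0056  0.0399] | 0.043 turn [0.05 0.6  0.2 ]
```

Request:
{"op": "send_rows", "data": {
  "moves": [0.014, -0.0055, 0.005, 0, 0.6, 0.2, 0.014, -0.0055, 0.015, 0, 0.6, 0.2, 0.014, -0.0055, 0.025, 0, 0.6, 0.2, 0.014, -0.0055, 0.036, 0, 0.6, 0.2, 0.014, -0.0055, 0.0405, 0, 0.6, 0.2]
}}

```text
clock: 7.12
tool_pos: [0.5607, -0.139, 0.0953]
eef_rot: [-0.0, 1.0, 0.001, -0.0]
contact_force: [-10.9, 1.0, 52.3]
opening: 0.003
```

Request:
{"op": "send_rows", "data": {
  "moves": [0, 0, 0, 0, 0, 0, 0, 0, -0.015, 0, 0, 0, 0, 0, -0.035, 0, 0, 0, 0.03, -0.001, -0.037, 0, 0, 0, 0.06, -0.002, -0.037, 0, 0, 0]
}}

```text
clock: 7.53
tool_pos: [0.503, -0.1403, 0.1329]
eef_rot: [-0.001, 1.0, 0.001, 0.002]
contact_force: [-0.9, -0.3, -0.6]
opening: 0.007
```

Request:
{"op": "send_rows", "data": {
  "moves": [0.03, 0, 0, 0, 0, 0, 0.05, -0.002, 0, 0, 0, 0, 0.05, -0.002, 0, 0, 0, 0, 0.05, -0.002, 0, 0, 0, 0, 0.05, -0.002, 0, 0, 0, 0]
}}

```text
clock: 7.95
tool_pos: [0.4548, -0.142, 0.1324]
eef_rot: [-0.001, 1.0, 0.001, 0.003]
contact_force: [0.8, 0.7, 0.2]
opening: 0.005
```

```bash
python3 -c "
from h import *
buttons('top','p5')
mv((.4454,-.1439,.097))"
```

```text
[195.8 154.4] 169 [0.7345 0.2305 0.078 ] lid z 0.0698 btn-lid mm 8.2 lidrgb [244. 186. 215.]
[437.7 160.3] 183 [ 0.7388 -0.2367  0.0776] lid z 0.0698 btn-lid mm 7.8 lidrgb [240. 236. 122.]
[308.6 174.9] 184 [0.7017 0.0129 0.0752] lid z 0.0697 btn-lid mm 5.4 lidrgb [85. 93. 99.]
[384.2 183.9] 173 [ 0.6905 -0.1341  0.0681] lid z 0.0699 btn-lid mm -1.8 lidrgb [84. 93. 99.]
[439.4 214.5] 191 [ 0.6313 -0.2385  0.0773] lid z 0.0697 btn-lid mm 7.6 lidrgb [243. 240. 124.]
[309.  229.1] 187 [0.5971 0.0091 0.0681] lid z 0.0697 btn-lid mm -1.6 lidrgb [ 85.  94. 100.]
[245.2 241.4] 185 [0.5699 0.129  0.0681] lid z 0.0699 btn-lid mm -1.8 lidrgb [ 87.  97. 102.]
[387.1 250.2] 184 [ 0.561  -0.1401  0.0682] lid z 0.0697 btn-lid mm -1.5 lidrgb [ 87.  95. 100.]
[306.6 312.8] 197 [0.4388 0.0095 0.0776] lid z 0.0698 btn-lid mm 7.8 lidrgb [247. 245. 129.]
t 8.0 pos [ 0.455  -0.142   0.1324] F [-1.  -0.6 -0.1] op 0.011
  (0.4454, -0.1439, 0.097) shift [ 0.0099 -0.002   0.0354] | 0.037 turn [0.14 0.4  0.1 ]
```

Request:
{"op": "send_rows", "data": {
  "moves": [0.01, -0.002, 0.005, 0, 0.4, 0.1, 0.01, -0.002, 0.015, 0, 0.4, 0.1, 0.01, -0.002, 0.024, 0, 0.4, 0.1, 0.01, -0.002, 0.031, 0, 0.4, 0.1, 0.01, -0.002, 0.0355, 0, 0.4, 0.1]
}}

```text
clock: 8.42
tool_pos: [0.4453, -0.1438, 0.0959]
eef_rot: [-0.0, 1.0, 0.001, -0.0]
contact_force: [-0.7, 0.2, -1.0]
opening: 0.006
```

Request:
{"op": "send_rows", "data": {
  "moves": [0, 0, 0, 0, 0, 0, 0, 0, -0.015, 0, 0, 0, 0, 0, -0.035, 0, 0, 0, -0.02, 0.03, -0.06, 0, 0, 0, -0.04, 0.06, -0.075, 0, 0, 0]
}}

```text
clock: 8.83
tool_pos: [0.4846, -0.086, 0.1722]
eef_rot: [0.003, 1.0, 0.001, -0.001]
contact_force: [1.7, 0.3, -0.5]
opening: 0.008
```

```bash
python3 -c "
from h import *
buttons('top','p6')
mv((.7017,.013,.097))"
```

```text
[195.8 154.4] 169 [0.7346 0.2305 0.0778] lid z 0.0697 btn-lid mm 8.1 lidrgb [244. 187. 215.]
[437.8 160.2] 184 [ 0.7388 -0.2368  0.0776] lid z 0.0694 btn-lid mm 8.1 lidrgb [239. 235. 121.]
[308.6 174.9] 186 [0.7016 0.0129 0.0755] lid z 0.0695 btn-lid mm 6.0 lidrgb [85. 93. 99.]
[384.2 183.9] 174 [ 0.6905 -0.134   0.0682] lid z 0.0697 btn-lid mm -1.5 lidrgb [84. 93. 99.]
[439.4 214.5] 191 [ 0.6313 -0.2385  0.0774] lid z 0.0697 btn-lid mm 7.7 lidrgb [236. 233. 122.]
[309.1 229.1] 185 [0.5972 0.009  0.068 ] lid z 0.07 btn-lid mm -2.0 lidrgb [ 86.  95. 101.]
[245.2 241.3] 186 [0.5699 0.1291 0.068 ] lid z 0.0697 btn-lid mm -1.7 lidrgb [ 87.  97. 102.]
[306.6 312.7] 198 [0.4389 0.0094 0.0775] lid z 0.0698 btn-lid mm 7.8 lidrgb [245. 242. 127.]
t 8.88 pos [ 0.4933 -0.0752  0.1755] F [5.1 6.2 2.4] op 0.008
  (0.7017, 0.013, 0.097) shift [-0.2079  0.0861  0.0822] | 0.24 turn [0.58 0.77 0.37]
```

Request:
{"op": "send_rows", "data": {
  "moves": [-0.02, 0.04, 0, 0.5, 0.7, 0.3, -0.04, 0.08, 0, 0.5, 0.7, 0.3, -0.055, 0.12, 0, 0.5, 0.7, 0.3, -0.07, 0.16, 0, 0.5, 0.7, 0.3, -0.077, 0.19, 0.005, 0.5, 0.7, 0.3],
  "claw": -1
}}

```text
clock: 9.3
tool_pos: [0.5681, 0.1085, 0.1745]
eef_rot: [-0.0, 1.0, 0.001, 0.002]
contact_force: [1.8, -0.4, -0.5]
opening: 0.359
```

Request:
{"op": "send_rows", "data": {
  "moves": [0, 0.01, 0, 0, 0, 0, 0, 0.01, 0, 0, 0, 0, 0, 0.01, 0, 0, 0, 0, 0, 0.01, 0, 0, 0, 0, 0, 0.01, 0, 0, 0, 0]
}}

```text
clock: 9.72
tool_pos: [0.5678, 0.1156, 0.1743]
eef_rot: [0.001, 1.0, -0.0, 0.001]
contact_force: [0.4, 0.1, -0.1]
opening: 0.735
```

```bash
python3 -c "
from h import *
buttons('top','p7')
mv((.5698,.129,.052))"
```

```text
[195.7 154.3] 166 [0.7348 0.2307 0.0776] lid z 0.0707 btn-lid mm 6.9 lidrgb [211. 167. 180.]
[437.8 160.2] 183 [ 0.7389 -0.2367  0.0776] lid z 0.0697 btn-lid mm 7.9 lidrgb [239. 234. 119.]
[308.6 174.9] 185 [0.7017 0.013  0.0751] lid z 0.0698 btn-lid mm 5.3 lidrgb [83. 91. 97.]
[384.2 183.9] 172 [ 0.6906 -0.1341  0.0681] lid z 0.0701 btn-lid mm -2.0 lidrgb [82. 91. 97.]
[439.3 214.4] 191 [ 0.6313 -0.2384  0.0777] lid z 0.0697 btn-lid mm 8.0 lidrgb [242. 238. 121.]
[387.1 250.2] 184 [ 0.561  -0.1401  0.0679] lid z 0.0699 btn-lid mm -2.1 lidrgb [81. 88. 93.]
t 9.77 pos [0.568  0.1158 0.1744] F [-0.1 -0.5  0.5] op 0.787
  (0.5698, 0.129, 0.052) shift [-0.0015  0.0132  0.1224] | 0.123 turn [-0.    0.16 -0.14]
```

Request:
{"op": "send_rows", "data": {
  "moves": [-0.0015, 0.013, 0, 0, 0, 0, -0.0015, 0.013, 0.02, 0, 0, 0, -0.0015, 0.013, 0.05, 0, 0, 0, -0.0015, 0.013, 0.075, 0, 0, 0, -0.0015, 0.013, 0.09, 0, 0, 0]
}}

```text
clock: 10.18
tool_pos: [0.5689, 0.1286, 0.0822]
eef_rot: [0.001, 1.0, -0.0, 0.0]
contact_force: [0.1, 0.4, -0.2]
opening: 0.998
```

Request:
{"op": "send_rows", "data": {
  "moves": [0, 0, 0.01, 0, 0, 0, 0, 0, 0.02, 0, 0, 0, 0, 0, 0.03, 0, 0, 0, 0, 0, 0.03, 0, 0, 0, 0, 0, 0.03, 0, 0, 0]
}}

```text
clock: 10.6
tool_pos: [0.569, 0.1287, 0.0522]
eef_rot: [0.002, 1.0, -0.0, 0.0]
contact_force: [0.9, 0.8, 0.5]
opening: 0.999
```

```bash
python3 -c "
from h import *
p=imaging.snapshot('side');cv2.imwrite('pics/s1.png',p['image'][:,:,::-1])
mv((.5698,.129,.052))"
```

```text
t 10.65 pos [0.5693 0.1288 0.0527] F [0.  0.5 0.2] op 1.0
  (0.5698, 0.129, 0.052) shift [-0.0005  0.0002  0.0007] | 0.001 turn [-0.02  0.08 -0.18]
```

View pics/s1.png

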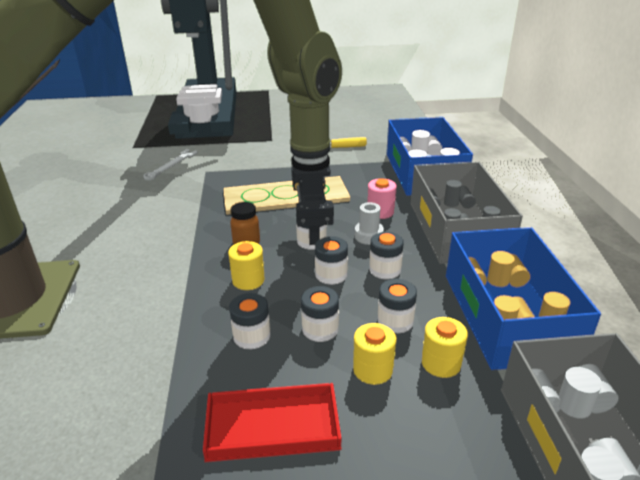

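The gripper straddles the canister at (312,225). The near canister's button at (249,307) looks sunk. Closing.

Request:
{"op": "send_rows", "data": {
  "moves": [0, 0, 0, 0, 0, 0, 0, 0, 0, 0, 0, 0, 0, 0, 0, 0, 0, 0, 0, 0, 0, 0, 0, 0, 0, 0, 0, 0, 0, 0],
  "claw": 1,
  "grip_force": 25
}}

```text
clock: 11.07
tool_pos: [0.5696, 0.1289, 0.0531]
eef_rot: [0.002, 1.0, 0.0, 0.001]
contact_force: [-0.3, -0.6, 2.8]
opening: 0.697
```

Request:
{"op": "send_rows", "data": {
  "moves": [0, 0, 0, 0, 0, 0, 0, 0, -0.01, 0, 0, 0, 0, 0, -0.03, 0, 0, 0, 0, 0, -0.05, 0, 0, 0, 0, 0, -0.07, 0, 0, 0]
}}

```text
clock: 11.48
tool_pos: [0.5688, 0.1287, 0.124]
eef_rot: [0.001, 1.0, -0.0, 0.0]
contact_force: [-0.2, -0.3, -3.6]
opening: 0.694
```

```bash
python3 -c "
from h import *
mv((.4539,.3237,.12),yaw=95.4)
buttons('side')
"
```

```text
t 11.48 pos [0.5688 0.1287 0.124 ] F [-0.2 -0.3 -3.6] op 0.694
  (0.4539, 0.3237, 0.12) shift [0.1154 0.1947 0.0038] | 0.226 turn [-0.03  0.04 -5.57]
[381.7 182.8] 88 [0.7318 0.2229 0.0785] lid z 0.0653 btn-lid mm 13.2 lidrgb [171. 128. 144.]
[244.  223.5] 201 [0.4318 0.1205 0.0587] lid z 0.0354 btn-lid mm 23.3 lidrgb [79. 70. 59.]
[386.8 238.6] 143 [0.6986 0.0066 0.0762] lid z 0.0686 btn-lid mm 7.6 lidrgb [ 97. 105. 108.]
[330.9 244.9] 118 [0.5945 0.0075 0.0697] lid z 0.0703 btn-lid mm -0.6 lidrgb [81. 90. 94.]
[244.8 249. ] 141 [4.367e-01 3.000e-04 7.810e-02] lid z 0.0695 btn-lid mm 8.5 lidrgb [200. 178.  66.]
[397.6 289.8] 160 [ 0.6878 -0.1359  0.0696] lid z 0.0709 btn-lid mm -1.3 lidrgb [ 91. 101. 105.]
[319.5 297.6] 171 [ 0.5583 -0.1416  0.0696] lid z 0.0709 btn-lid mm -1.3 lidrgb [84. 93. 98.]
[248.1 304.8] 172 [ 0.4433 -0.1466  0.0696] lid z 0.0708 btn-lid mm -1.2 lidrgb [51. 58. 61.]
[446.  329.3] 243 [ 0.7351 -0.2459  0.0785] lid z 0.0709 btn-lid mm 7.6 lidrgb [236. 232. 102.]
[374.6 335.6] 256 [ 0.6284 -0.2473  0.0784] lid z 0.0709 btn-lid mm 7.5 lidrgb [244. 240. 111.]
```

Request:
{"op": "send_rows", "data": {
  "moves": [0.01, 0.016, 0, 0, 0, -1, 0.027, 0.045, 0, 0, 0, -3, 0.045, 0.075, 0, 0, 0, -4, 0.062, 0.105, 0, 0, 0, -5, 0.075, 0.13, 0, 0, 0, -5.5]
}}

```text
clock: 11.95
tool_pos: [0.4942, 0.2618, 0.1272]
eef_rot: [-0.047, 0.999, 0.001, 0.003]
contact_force: [0.4, 1.5, -4.3]
opening: 0.694
```

Request:
{"op": "send_rows", "data": {
  "moves": [0.014, 0.025, 0, 0, 0, 0, 0.025, 0.046, 0, 0, 0, 0, 0.031, 0.057, 0, 0, 0, 0, 0.031, 0.057, 0, 0, 0, 0, 0.031, 0.057, 0, 0, 0, 0]
}}

```text
clock: 12.37
tool_pos: [0.4581, 0.3148, 0.1269]
eef_rot: [-0.048, 0.999, 0.0, 0.003]
contact_force: [-0.1, -1.7, -2.9]
opening: 0.7
```

```bash
python3 -c "
from h import *
p=buttons('top','p8')
mv((.4539,.3237,.066),yaw=95.4)
"
```

```text
[195.8 154.3] 170 [0.7346 0.2305 0.0777] lid z 0.0697 btn-lid mm 8.0 lidrgb [242. 180. 210.]
[437.8 160.2] 183 [ 0.739  -0.2368  0.0774] lid z 0.0697 btn-lid mm 7.7 lidrgb [238. 233. 117.]
[308.6 174.9] 185 [0.7017 0.013  0.0753] lid z 0.0698 btn-lid mm 5.6 lidrgb [82. 90. 95.]
[384.2 183.9] 172 [ 0.6905 -0.1341  0.0684] lid z 0.0698 btn-lid mm -1.5 lidrgb [81. 90. 95.]
[439.3 214.4] 192 [ 0.6315 -0.2385  0.0772] lid z 0.0698 btn-lid mm 7.4 lidrgb [242. 237. 120.]
[309.1 229.1] 185 [0.5972 0.009  0.0679] lid z 0.0698 btn-lid mm -1.9 lidrgb [83. 91. 97.]
[387.1 250.2] 184 [ 0.561  -0.1401  0.0681] lid z 0.0697 btn-lid mm -1.5 lidrgb [84. 91. 97.]
[306.6 312.7] 201 [0.4388 0.0095 0.0777] lid z 0.0698 btn-lid mm 7.9 lidrgb [246. 243. 124.]
[389.2 311.4] 192 [ 0.4457 -0.1443  0.0682] lid z 0.0699 btn-lid mm -1.6 lidrgb [85. 94. 99.]
t 12.42 pos [0.459  0.3135 0.1268] F [-0.1  0.2 -3.4] op 0.695
  (0.4539, 0.3237, 0.066) shift [0.0044 0.0107 0.0608] | 0.062 turn [-0.05  0.32 -0.06]
```

Request:
{"op": "send_rows", "data": {
  "moves": [0.0025, 0.006, 0, 0, 0.3, 0, 0.0045, 0.0105, 0.01, 0, 0.3, 0, 0.0045, 0.0105, 0.025, 0, 0.3, 0, 0.0045, 0.0105, 0.04, 0, 0.3, 0, 0.0045, 0.0105, 0.05, 0, 0.3, 0]
}}

```text
clock: 12.83
tool_pos: [0.4538, 0.3227, 0.075]
eef_rot: [-0.046, 0.999, -0.001, -0.0]
contact_force: [-0.4, -0.5, -1.9]
opening: 0.698
```

```bash
python3 -c "
from h import *
mv((.4539,.3237,.065),yaw=95.4)
"
```

```text
t 12.83 pos [0.4538 0.3227 0.075 ] F [-0.4 -0.5 -1.9] op 0.698
  (0.4539, 0.3237, 0.065) shift [-0.0002  0.001   0.01  ] | 0.01 turn [-0.11 -0.04 -0.13]
```

Request:
{"op": "send_rows", "data": {
  "moves": [0, 0.001, 0.004, 0, 0, 0, 0, 0.001, 0.007, 0, 0, 0, 0, 0.001, 0.01, 0, 0, 0, 0, 0.001, 0.01, 0, 0, 0, 0, 0.001, 0.01, 0, 0, 0]
}}

```text
clock: 13.25
tool_pos: [0.4541, 0.3239, 0.0655]
eef_rot: [-0.046, 0.999, -0.001, 0.0]
contact_force: [0.9, 0.0, -3.3]
opening: 0.695
```

Request:
{"op": "send_rows", "data": {
  "moves": [0, 0, 0, 0, 0, 0, 0, 0, 0, 0, 0, 0, 0, 0, 0, 0, 0, 0, 0, 0, 0, 0, 0, 0, 0, 0, 0, 0, 0, 0],
  "claw": -1
}}

```text
clock: 13.67
tool_pos: [0.4542, 0.324, 0.0657]
eef_rot: [-0.046, 0.999, -0.0, 0.0]
contact_force: [0.7, 0.4, -0.1]
opening: 1.003
```

Request:
{"op": "send_rows", "data": {
  "moves": [0, 0, -0.02, 0, 0, 0, 0, 0, -0.05, 0, 0, 0, 0, 0, -0.08, 0, 0, 0, -0.01, -0.02, -0.11, 0, 0, 0, -0.02, -0.05, -0.115, 0, 0, 2]
}}

```text
clock: 14.08
tool_pos: [0.4797, 0.2813, 0.1856]
eef_rot: [-0.031, 0.999, 0.004, 0.004]
contact_force: [1.1, -0.9, -0.6]
opening: 1.0
```

```bash
python3 -c "
from h import *
buttons('top')
mv((.597,.009,.15))
"
```

```text
[195.8 154.3] 170 [0.7346 0.2305 0.0777] lid z 0.0699 btn-lid mm 7.9 lidrgb [243. 181. 211.]
[437.8 160.2] 183 [ 0.739  -0.2368  0.0774] lid z 0.0695 btn-lid mm 7.9 lidrgb [238. 233. 118.]
[308.6 174.9] 185 [0.7017 0.013  0.0752] lid z 0.0697 btn-lid mm 5.4 lidrgb [83. 91. 96.]
[384.2 183.9] 173 [ 0.6906 -0.134   0.0682] lid z 0.0701 btn-lid mm -1.9 lidrgb [82. 90. 96.]
[439.3 214.5] 192 [ 0.6313 -0.2384  0.0775] lid z 0.0698 btn-lid mm 7.7 lidrgb [242. 238. 121.]
[309.1 229.1] 184 [0.5971 0.009  0.0684] lid z 0.0701 btn-lid mm -1.6 lidrgb [83. 92. 98.]
[387.1 250.2] 184 [ 0.561  -0.1401  0.0682] lid z 0.0697 btn-lid mm -1.5 lidrgb [84. 92. 98.]
[306.7 312.7] 197 [0.4389 0.0093 0.0778] lid z 0.0697 btn-lid mm 8.1 lidrgb [234. 222. 110.]
[389.2 311.4] 192 [ 0.4457 -0.1444  0.0681] lid z 0.0697 btn-lid mm -1.6 lidrgb [ 86.  94. 100.]
t 14.13 pos [0.4837 0.2697 0.184 ] F [ 0.5 -6.4 -0.4] op 1.001
  (0.597, 0.009, 0.15) shift [-0.1005 -0.2657  0.0358] | 0.286 turn [-0.21  0.45  2.73]
```

Request:
{"op": "send_rows", "data": {
  "moves": [-0.015, -0.04, 0, 0, 0, 2.7, -0.029, -0.08, 0, 0, 0, 2.7, -0.044, -0.12, 0, 0, 0, 2.7, -0.058, -0.16, 0, 0, 0, 2.7, -0.07, -0.19, 0, 0, 0, 2.7]
}}

```text
clock: 14.55
tool_pos: [0.5618, 0.0831, 0.1851]
eef_rot: [-0.0, 1.0, -0.002, 0.004]
contact_force: [1.0, 0.6, -0.1]
opening: 0.998
```

Request:
{"op": "send_rows", "data": {
  "moves": [-0.013, -0.03, 0, 0, 0, 0, -0.024, -0.06, 0.01, 0, 0, 0, -0.024, -0.062, 0.02, 0, 0, 0, -0.024, -0.062, 0.03, 0, 0, 0, -0.024, -0.062, 0.03, 0, 0, 0]
}}

```text
clock: 14.97
tool_pos: [0.5844, 0.0213, 0.1533]
eef_rot: [-0.0, 1.0, -0.002, 0.001]
contact_force: [-0.5, 0.1, 0.4]
opening: 1.002
```

```bash
python3 -c "
from h import *
buttons('top','p9')
mv((.597,.009,.052))
"
```

```text
[195.8 154.3] 170 [0.7347 0.2305 0.0776] lid z 0.0699 btn-lid mm 7.7 lidrgb [243. 181. 211.]
[437.8 160.2] 183 [ 0.739  -0.2368  0.0773] lid z 0.0695 btn-lid mm 7.7 lidrgb [238. 233. 118.]
[384.2 183.9] 172 [ 0.6905 -0.1341  0.0683] lid z 0.0703 btn-lid mm -2.0 lidrgb [79. 86. 92.]
[439.3 214.4] 193 [ 0.6314 -0.2384  0.0774] lid z 0.0695 btn-lid mm 7.9 lidrgb [242. 237. 121.]
[135.1 299.7] 204 [0.4542 0.3231 0.0802] lid z 0.0819 btn-lid mm -1.8 lidrgb [ 87.  97. 102.]
[306.6 312.7] 201 [0.4388 0.0095 0.0776] lid z 0.0699 btn-lid mm 7.7 lidrgb [246. 243. 125.]
t 15.02 pos [0.5847 0.0226 0.1544] F [-0.1  0.6 -0. ] op 0.997
  (0.597, 0.009, 0.052) shift [-0.0118 -0.0133  0.1024] | 0.104 turn [-0.18  0.24  0.16]
```

View pics/p9.png

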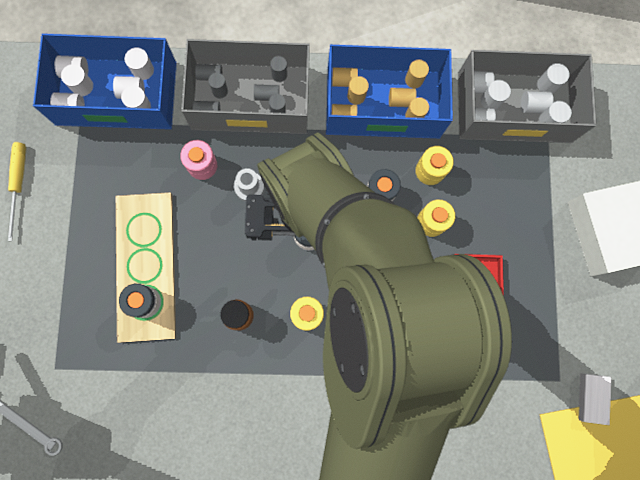

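The first canister stands on the near ring at (136,301), within 1 mm. Now the second grasp.

Request:
{"op": "send_rows", "data": {
  "moves": [-0.01, -0.011, 0, 0, 0, 0, -0.012, -0.0135, 0.005, 0, 0, 0, -0.012, -0.0135, 0.03, 0, 0, 0, -0.012, -0.0135, 0.055, 0, 0, 0, -0.012, -0.0135, 0.075, 0, 0, 0]
}}

```text
clock: 15.43
tool_pos: [0.5966, 0.0105, 0.0784]
eef_rot: [-0.002, 1.0, -0.001, 0.002]
contact_force: [0.9, 0.5, 0.1]
opening: 1.0
```

```bash
python3 -c "
from h import *
mv((.597,.009,.052))
"
```

```text
t 15.43 pos [0.5966 0.0105 0.0784] F [0.9 0.5 0.1] op 1.0
  (0.597, 0.009, 0.052) shift [-0.0003 -0.0014  0.0264] | 0.026 turn [-0.14  0.23  0.26]
```

Request:
{"op": "send_rows", "data": {
  "moves": [0, -0.0015, 0.01, 0, 0.2, 0.2, 0, -0.0015, 0.02, 0, 0.2, 0.2, 0, -0.0015, 0.026, 0, 0.2, 0.2, 0, -0.0015, 0.026, 0, 0.2, 0.2, 0, -0.0015, 0.026, 0, 0.2, 0.2]
}}

```text
clock: 15.85
tool_pos: [0.5971, 0.0092, 0.0529]
eef_rot: [-0.001, 1.0, -0.001, 0.001]
contact_force: [0.7, 0.3, 0.6]
opening: 0.999
```

Request:
{"op": "send_rows", "data": {
  "moves": [0, 0, 0, 0, 0, 0, 0, 0, 0, 0, 0, 0, 0, 0, 0, 0, 0, 0, 0, 0, 0, 0, 0, 0, 0, 0, 0, 0, 0, 0],
  "claw": 1
}}

```text
clock: 16.27
tool_pos: [0.5974, 0.0092, 0.0534]
eef_rot: [-0.001, 1.0, -0.001, 0.001]
contact_force: [-0.4, -0.9, 2.9]
opening: 0.698
```

Request:
{"op": "send_rows", "data": {
  "moves": [0, 0, 0, 0, 0, 0, 0, 0, -0.01, 0, 0, 0, 0, 0, -0.035, 0, 0, 0, 0, 0, -0.07, 0, 0, 0, 0, 0, -0.1, 0, 0, 0]
}}

```text
clock: 16.68
tool_pos: [0.5964, 0.0094, 0.1547]
eef_rot: [-0.001, 1.0, -0.001, 0.0]
contact_force: [0.7, 0.1, -3.2]
opening: 0.699
```

```bash
python3 -c "
from h import *
mv((.5256,.3305,.16),yaw=95.4)
"
```

```text
t 16.68 pos [0.5964 0.0094 0.1547] F [ 0.7  0.1 -3.2] op 0.699
  (0.5256, 0.3305, 0.16) shift [ 0.0704  0.3212 -0.0061] | 0.329 turn [-0.13  0.02 -5.32]
```

Request:
{"op": "send_rows", "data": {
  "moves": [0.004, 0.016, -0.005, 0, 0, -1, 0.01, 0.048, -0.006, 0, 0, -3, 0.018, 0.084, -0.006, 0, 0, -4, 0.027, 0.122, -0.006, 0, 0, -5, 0.036, 0.16, -0.006, 0, 0, -5.3]
}}

```text
clock: 17.1
tool_pos: [0.5587, 0.1709, 0.16]
eef_rot: [-0.047, 0.999, -0.001, -0.001]
contact_force: [0.3, 0.5, -3.5]
opening: 0.699
```

Request:
{"op": "send_rows", "data": {
  "moves": [0.008, 0.038, 0, 0, 0, 0, 0.016, 0.073, 0, 0, 0, 0, 0.023, 0.105, 0, 0, 0, 0, 0.028, 0.128, 0, 0, 0, 0, 0.029, 0.135, 0, 0, 0, 0]
}}

```text
clock: 17.52
tool_pos: [0.513, 0.3094, 0.1596]
eef_rot: [-0.052, 0.999, 0.001, -0.002]
contact_force: [-0.0, 1.3, -3.8]
opening: 0.698
```

Request:
{"op": "send_rows", "data": {
  "moves": [0, 0.005, 0.01, 0, 0, 0, 0, 0.005, 0.03, 0, 0, 0, 0, 0.005, 0.045, 0, 0, 0, 0, 0.005, 0.055, 0, 0, 0, 0, 0.005, 0.06, 0, 0, 0]
}}

```text
clock: 17.93
tool_pos: [0.5155, 0.3139, 0.099]
eef_rot: [-0.05, 0.999, 0.002, 0.001]
contact_force: [4.2, 1.4, 2.1]
opening: 0.698
```

```bash
python3 -c "
from h import *
mv((.5256,.3305,.0655),yaw=95.4)
"
```

```text
t 17.93 pos [0.5155 0.3139 0.099 ] F [4.2 1.4 2.1] op 0.698
  (0.5256, 0.3305, 0.0655) shift [-0.0117  0.0154  0.0335] | 0.039 turn [0.2  0.08 0.35]
```

Request:
{"op": "send_rows", "data": {
  "moves": [-0.006, 0.004, 0, 0, 0, 0, -0.0117, 0.01, 0, 0, 0, 0.3, -0.0117, 0.0154, 0, 0, 0, 0.3, -0.0117, 0.0154, 0, 0, 0, 0.3, -0.0117, 0.0154, 0, 0, 0, 0.3]
}}

```text
clock: 18.35
tool_pos: [0.5248, 0.3308, 0.0988]
eef_rot: [-0.048, 0.999, 0.002, 0.0]
contact_force: [0.1, -0.0, -4.2]
opening: 0.701
```

```bash
python3 -c "
from h import *
buttons('top','p10')
mv((.5256,.3305,.0655),yaw=95.4)
"
```

```text
[195.8 154.3] 170 [0.7346 0.2305 0.0777] lid z 0.0698 btn-lid mm 7.9 lidrgb [243. 181. 211.]
[437.8 160.2] 185 [ 0.7388 -0.2368  0.0777] lid z 0.0695 btn-lid mm 8.1 lidrgb [237. 232. 117.]
[308.6 174.9] 185 [0.7016 0.013  0.0755] lid z 0.0698 btn-lid mm 5.6 lidrgb [83. 91. 96.]
[384.2 183.9] 172 [ 0.6906 -0.1341  0.0682] lid z 0.0698 btn-lid mm -1.5 lidrgb [82. 90. 96.]
[439.4 214.5] 191 [ 0.6312 -0.2385  0.0775] lid z 0.0695 btn-lid mm 8.0 lidrgb [242. 238. 121.]
[387.1 250.2] 183 [ 0.561  -0.14    0.0679] lid z 0.0698 btn-lid mm -1.9 lidrgb [84. 92. 98.]
[306.7 312.9] 190 [0.4386 0.0093 0.0779] lid z 0.0698 btn-lid mm 8.0 lidrgb [225. 206.  99.]
[389.2 311.4] 192 [ 0.4457 -0.1444  0.0681] lid z 0.0696 btn-lid mm -1.5 lidrgb [ 86.  94. 100.]
t 18.4 pos [0.5248 0.3303 0.0988] F [-0.6 -0.5 -4.1] op 0.697
  (0.5256, 0.3305, 0.0655) shift [-0.0008  0.0001  0.0333] | 0.033 turn [0.17 0.02 0.09]
```

View pics/p10.png

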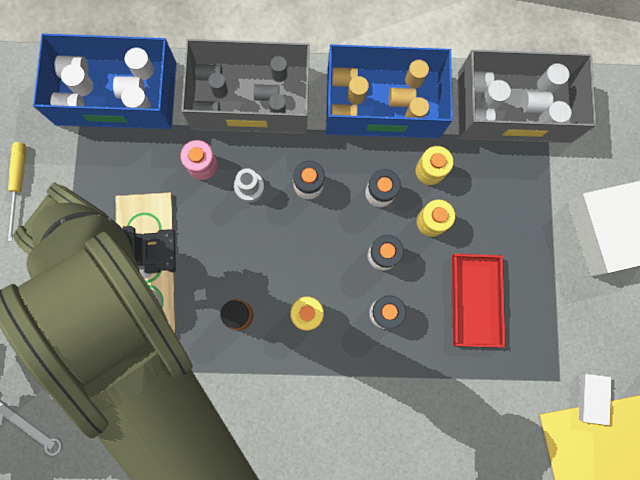

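```bash
python3 -c "
from h import *
p=imaging.snapshot('side')
cv2.imwrite('pics/s2.png',cv2.resize(p['image'][120:250,190:400],None,fx=3.6,fy=3.6)[:,:,::-1])
C=cloud(p);m=(C[...,2]>.076)&(C[...,2]<.086)&(C[...,0]<.53)&(abs(C[...,1]-.33)<.06)
print(m.sum(),C[m].min(0),C[m].max(0))
"
```

```text
379 [0.41698878 0.28145356 0.07607558] [0.52992285 0.35334891 0.08589499]
```

View pics/s2.png

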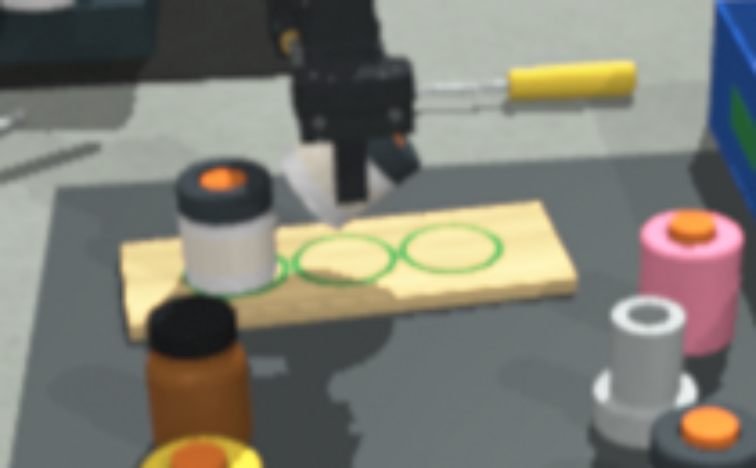

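The held canister caught canister A's lid and pivoted in the jaws (crop 345,165). A still stands near its ring. I'll lift, carry it to open space, tilt the tool to stand it upright, and regrasp.

Request:
{"op": "send_rows", "data": {
  "moves": [0, 0, -0.015, 0, 0, 0, 0, 0, -0.04, 0, 0, 0, 0, 0, -0.065, 0, 0, 0, 0, -0.015, -0.08, 0, 0, 0, 0, -0.04, -0.08, 0, 0, 0]
}}

```text
clock: 18.87
tool_pos: [0.5293, 0.2948, 0.1828]
eef_rot: [-0.05, 0.999, 0.005, 0.003]
contact_force: [1.1, 0.6, -3.1]
opening: 0.697
```

```bash
python3 -c "
from h import *
mv((.57,.07,.18),yaw=90)
"
```

```text
t 18.87 pos [0.5293 0.2948 0.1828] F [ 1.1  0.6 -3.1] op 0.697
  (0.57, 0.07, 0.18) shift [-0.018  -0.2277  0.0006] | 0.228 turn [0.6  0.37 5.75]
```

Request:
{"op": "send_rows", "data": {
  "moves": [-0.003, -0.035, 0, 0, 0, 2, -0.006, -0.07, 0, 0.5, 0.3, 4, -0.009, -0.105, 0, 0.5, 0.3, 5.7, -0.012, -0.14, 0, 0.5, 0.3, 5.7, -0.014, -0.175, 0, 0.5, 0.3, 5.7]
}}

```text
clock: 19.28
tool_pos: [0.5606, 0.1201, 0.1813]
eef_rot: [-0.0, 1.0, 0.001, 0.001]
contact_force: [-0.1, 0.1, -3.0]
opening: 0.696
```

Request:
{"op": "send_rows", "data": {
  "moves": [-0.003, -0.02, 0, 0, 0, 0, -0.005, -0.035, 0, 0, -6, 0, -0.005, -0.035, 0, 0, -12, 0, -0.005, -0.035, 0, 0, -18, 0, -0.005, -0.035, 0, 0, -24, 0]
}}

```text
clock: 19.7
tool_pos: [0.5553, 0.0797, 0.1767]
eef_rot: [-0.001, 0.99, -0.01, 0.142]
contact_force: [-1.9, 0.4, -3.7]
opening: 0.693
```

```bash
python3 -c "
from h import *
buttons('top','p11')
p=imaging.snapshot('side');cv2.imwrite('pics/s3.png',p['image'][:,:,::-1])
mv((.57,.07,.18),yaw=90)
"
```

```text
[195.8 154.3] 170 [0.7346 0.2305 0.0777] lid z 0.0699 btn-lid mm 7.8 lidrgb [243. 181. 211.]
[437.8 160.2] 183 [ 0.7388 -0.2367  0.0778] lid z 0.0695 btn-lid mm 8.3 lidrgb [238. 233. 118.]
[308.6 174.9] 185 [0.7017 0.013  0.0751] lid z 0.0697 btn-lid mm 5.4 lidrgb [83. 91. 96.]
[384.2 183.9] 172 [ 0.6906 -0.1341  0.0682] lid z 0.0697 btn-lid mm -1.5 lidrgb [82. 90. 96.]
[439.3 214.4] 193 [ 0.6314 -0.2384  0.0775] lid z 0.0697 btn-lid mm 7.9 lidrgb [242. 237. 121.]
[268.5 220.3] 149 [0.5872 0.0793 0.1902] lid z 0.1918 btn-lid mm -1.6 lidrgb [73. 79. 79.]
[387.1 250.2] 184 [ 0.5609 -0.14    0.0684] lid z 0.0699 btn-lid mm -1.5 lidrgb [84. 92. 98.]
[135.6 301.7] 204 [0.4506 0.3219 0.0801] lid z 0.082 btn-lid mm -1.9 lidrgb [ 87.  97. 102.]
[389.2 311.5] 183 [ 0.4455 -0.1444  0.068 ] lid z 0.07 btn-lid mm -2.0 lidrgb [64. 70. 73.]
[307.2 312.8] 185 [0.4388 0.0084 0.0777] lid z 0.0711 btn-lid mm 6.6 lidrgb [179. 171.  92.]
t 19.8 pos [0.5547 0.0802 0.1756] F [-0.5  0.4 -3.5] op 0.695
  (0.57, 0.07, 0.18) shift [-0.0159 -0.0103  0.0002] | 0.019 turn [-1.13 15.97  0.23]
```

View pics/s3.png

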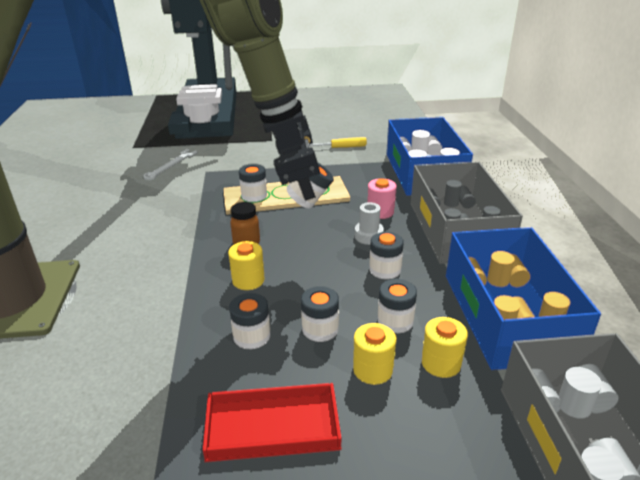

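```bash
cat >> h.py <<'E'
def tilt(c=None,rad=.028):
    p=imaging.snapshot("side"); C=cloud(p); q=np.array(c)
    hs=cv2.cvtColor(p["image"],cv2.COLOR_RGB2HSV)
    m=(np.linalg.norm(C-q,axis=2)<rad)&((p["image"].max(2)<125)|(hs[...,0]<18)&(hs[...,1]>150))
    X=C[m]
    best=None; rng=np.random.default_rng(0)
    for _ in range(400):
        a=X[rng.choice(len(X),3,False)]; n=np.cross(a[1]-a[0],a[2]-a[0]); L=np.linalg.norm(n)
        if L<1e-5: continue
        n/=L; k=abs((X-a[0])@n)<.0015
        if best is None or k.sum()>best.sum(): best=k
    Y=X[best]; n=np.linalg.svd(Y-Y.mean(0))[2][2]; n*=np.sign(n[2])
    print("n",n.round(3),"tilt x,y deg",np.degrees(np.arctan2(n[:2],n[2])).round(1),best.sum(),len(X),Y.mean(0).round(4))
E
python3 -c "
from h import *
tilt((.587,.079,.19)); tilt((.587,.079,.19),.035)"
```

```text
n [0.585 0.001 0.811] tilt x,y deg [35.8  0.1] 112 126 [0.5938 0.0788 0.1842]
n [ 0.578 -0.002  0.816] tilt x,y deg [35.3 -0.2] 129 312 [0.5943 0.0757 0.1855]
```

Request:
{"op": "send_rows", "data": {
  "moves": [0, -0.005, 0, 0, -5, 0, 0, -0.01, 0, 0, -10, 0, 0, -0.01, 0, 0, -15, 0, 0, -0.01, 0, 0, -20, 0, 0, -0.01, 0, 0, -24, 0]
}}

```text
clock: 20.32
tool_pos: [0.5505, 0.0602, 0.1721]
eef_rot: [0.003, 0.982, -0.037, 0.183]
contact_force: [0.1, -0.3, -3.1]
opening: 0.696
```

```bash
python3 -c "
from h import *
s=r.get_state(); print(s['q'].round(2))
tilt((.56,.075,.20),.045)
mv((.57,.07,.18),yaw=90)
print(R.from_quat(r.get_state()['eef_rot']).as_matrix()[:,2])"
```

```text
[-0.16  0.68 -0.2   2.18  1.74  0.3  -0.43]
n [0.525 0.043 0.85 ] tilt x,y deg [31.7  2.9] 113 226 [0.5824 0.0655 0.1876]
t 20.37 pos [0.5497 0.0606 0.1718] F [-1.1  0.2 -2.2] op 0.695
  (0.57, 0.07, 0.18) shift [-0.0219  0.0092 -0.0011] | 0.024 turn [-4.26 21.1  -0.29]
[ 0.3595174  -0.07355826 -0.93023461]
```

Request:
{"op": "send_rows", "data": {
  "moves": [-0.01, 0.005, 0, -2, 0, 0, -0.02, 0.009, 0, -4, 1, -0.3, -0.03, 0.009, 0.01, -4, 1, -0.3, -0.038, 0.009, 0.02, -4, 1, -0.3, -0.038, 0.009, 0.03, -4, 1, -0.3]
}}

```text
clock: 20.78
tool_pos: [0.6001, 0.0674, 0.1582]
eef_rot: [-0.004, 0.984, -0.002, 0.177]
contact_force: [0.1, -0.1, -3.5]
opening: 0.694
```

```bash
cat >> h.py <<'E'
def wm(dx,dy,dz):
    Q=R.from_quat(r.get_state()["eef_rot"]); print("world",(dx,dy,dz),"-> tool",Q.inv().apply([dx,dy,dz]).round(4))
E
python3 -c "
from h import *
s=r.get_state(); print(s['q'].round(2))
tilt((.61,.075,.17),.045)
mv((.59,.07,.08),(.59,.07,.062))
wm(-.03,0,0);wm(0,0,-.01)
print(R.from_quat(r.get_state()['eef_rot']).as_matrix()[:,2])"
```

```text
[-0.2   0.74 -0.04  2.05  1.51  0.11 -0.14]
n [ 0.503 -0.029  0.864] tilt x,y deg [30.2 -1.9] 120 265 [0.6378 0.0665 0.1698]
t 20.83 pos [0.5987 0.0674 0.1559] F [ 0.7 -0.5 -4.4] op 0.697
  (0.59, 0.07, 0.08) shift [0.0343 0.003  0.0682] | 0.076 turn [-0.21 20.17  0.51]
  (0.59, 0.07, 0.062) shift [0.0406 0.0031 0.0851] | 0.094 turn [-0.21 20.17  0.51]
world (-0.03, 0, 0) -> tool [ 0.0282  0.0002 -0.0103]
world (0, 0, -0.01) -> tool [0.0034 0.0001 0.0094]
[ 0.34475354 -0.00210774 -0.93869087]
```

Request:
{"op": "send_rows", "data": {
  "moves": [0.005, 0, 0.01, 0, 0, 0, 0.013, 0.001, 0.027, 0, 0, 0, 0.022, 0.002, 0.045, 0, 0, 0, 0.03, 0.003, 0.06, 0, 0, 0, 0.034, 0.003, 0.068, 0, 0, 0]
}}

```text
clock: 21.25
tool_pos: [0.5895, 0.0691, 0.0787]
eef_rot: [-0.003, 0.985, -0.001, 0.173]
contact_force: [-0.0, 0.8, -3.5]
opening: 0.698
```

```bash
python3 -c "
from h import *
p=imaging.snapshot('side');cv2.imwrite('pics/s4.png',p['image'][120:360,160:480][:,:,::-1])
tilt((.61,.075,.095),.045)
mv((.59,.07,.064))
wm(-.03,0,0);wm(0,0,-.01);wm(-.03,0,-.01)"
```

```text
n [ 0.529 -0.004  0.849] tilt x,y deg [31.9 -0.3] 143 292 [0.6263 0.0658 0.0892]
t 21.35 pos [0.5893 0.0688 0.0787] F [-0.1 -0.4 -3.6] op 0.698
  (0.59, 0.07, 0.064) shift [0.0044 0.0013 0.0141] | 0.015 turn [-0.19 19.9   0.36]
world (-0.03, 0, 0) -> tool [ 0.0282  0.0002 -0.0102]
world (0, 0, -0.01) -> tool [0.0034 0.     0.0094]
world (-0.03, 0, -0.01) -> tool [ 0.0316  0.0002 -0.0008]
```

View pics/s4.png

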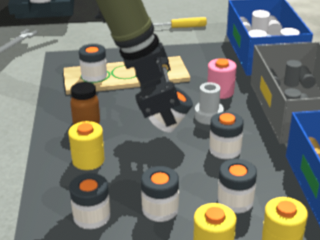

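Request:
{"op": "send_rows", "data": {
  "moves": [0.0054, 0.001, 0.015, 0, 0, 0, 0.0065, 0.001, 0.0178, 0, 0, 0, 0.0165, 0.001, 0.0163, 0, 0, 0, 0.0266, 0.001, 0.0148, 0, 0, 0, 0.037, 0.001, 0.0142, 0, 0, 0],
  "grip_force": 8
}}

```text
clock: 21.77
tool_pos: [0.5609, 0.0692, 0.0543]
eef_rot: [-0.003, 0.985, -0.002, 0.174]
contact_force: [1.6, 0.2, -2.0]
opening: 0.701
```

```bash
python3 -c "
from h import *
p=imaging.snapshot('side');cv2.imwrite('pics/s5.png',p['image'][120:360,160:480][:,:,::-1])
tilt((.59,.075,.08),.045)
mv((.59,.07,.064))"
```

```text
n [ 0.218 -0.004  0.976] tilt x,y deg [12.6 -0.2] 124 247 [0.5902 0.0662 0.0725]
t 21.87 pos [0.5583 0.069  0.0533] F [-2.6 -0.6  2.2] op 0.699
  (0.59, 0.07, 0.064) shift [-0.0334  0.0008  0.0007] | 0.033 turn [-0.23 19.79  0.37]
```

View pics/s5.png

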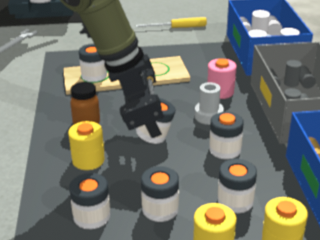

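Request:
{"op": "send_rows", "data": {
  "moves": [0.004, 0, 0.001, 0, 0, 0, 0.007, 0, 0.003, 0, 0, 0, 0.008, 0, 0.004, 0, 0, 0, 0.008, 0, 0.004, 0, 0, 0, 0.008, 0, 0.004, 0, 0, 0]
}}

```text
clock: 22.28
tool_pos: [0.5515, 0.069, 0.0467]
eef_rot: [-0.003, 0.985, -0.002, 0.171]
contact_force: [-3.1, 0.6, 1.3]
opening: 0.702
```

```bash
python3 -c "
from h import *
tilt((.58,.07,.075),.045)
mv((.59,.07,.064))"
```

```text
n [0.061 0.013 0.998] tilt x,y deg [3.5 0.7] 80 207 [0.5795 0.0661 0.0714]
t 22.33 pos [0.552  0.069  0.0468] F [-1.6 -0.1  0.2] op 0.703
  (0.59, 0.07, 0.064) shift [-0.0416  0.0007 -0.0034] | 0.042 turn [-0.23 19.76  0.39]
```

Nearly upright. Release, then rise and straighten the tool.

Request:
{"op": "send_rows", "data": {
  "moves": [0, 0, 0, 0, 0, 0, 0, 0, 0, 0, 0, 0, 0, 0, 0, 0, 0, 0, 0, 0, 0, 0, 0, 0, 0, 0, 0, 0, 0, 0],
  "claw": -1
}}

```text
clock: 22.75
tool_pos: [0.5525, 0.069, 0.0469]
eef_rot: [-0.003, 0.985, -0.002, 0.172]
contact_force: [-0.0, -0.5, 0.3]
opening: 0.999
```

```bash
python3 -c "
from h import *
wm(0,0,.03);wm(0,0,.1)
mv((.59,.07,.064))"
```

```text
world (0, 0, 0.03) -> tool [-0.0102 -0.0002 -0.0282]
world (0, 0, 0.1) -> tool [-0.0339 -0.0005 -0.0941]
t 22.75 pos [0.5525 0.069  0.0469] F [-0.  -0.5  0.3] op 0.999
  (0.59, 0.07, 0.064) shift [-0.0411  0.0007 -0.0034] | 0.041 turn [-0.24 19.8   0.38]
```

Request:
{"op": "send_rows", "data": {
  "moves": [-0.006, 0, -0.02, 0, 0, 0, -0.0136, 0, -0.0376, 0, 0, 0, -0.0237, 0, -0.066, 0, 5, 0, -0.034, 0, -0.094, 0, 12, 0, -0.034, 0, -0.1, 0, 19, 0.4]
}}

```text
clock: 23.17
tool_pos: [0.5578, 0.0547, 0.1128]
eef_rot: [-0.0, 0.991, -0.031, 0.127]
contact_force: [-0.2, -0.2, -0.4]
opening: 1.001
```

Request:
{"op": "send_rows", "data": {
  "moves": [0, -0.01, 0, 0, 0, 0, 0.02, -0.03, 0, 0, 0, 0, 0.04, -0.06, 0, 0, 0, 0, 0.06, -0.1, 0, 0, 0, 0, 0.06, -0.1, 0, 0, 0, 0]
}}

```text
clock: 23.58
tool_pos: [0.4929, -0.0553, 0.1023]
eef_rot: [0.005, 0.992, -0.035, 0.123]
contact_force: [-0.5, 0.2, -0.5]
opening: 0.999
```

```bash
python3 -c "
from h import *
buttons('top','p12')
buttons('side')
mv((.59,.07,.064))"
```

```text
[195.8 154.3] 170 [0.7345 0.2304 0.0781] lid z 0.0697 btn-lid mm 8.4 lidrgb [243. 182. 212.]
[437.8 160.2] 183 [ 0.739  -0.2368  0.0773] lid z 0.0698 btn-lid mm 7.5 lidrgb [239. 234. 119.]
[308.6 174.9] 185 [0.7016 0.013  0.0756] lid z 0.0694 btn-lid mm 6.2 lidrgb [83. 91. 97.]
[384.2 183.9] 174 [ 0.6905 -0.1339  0.0684] lid z 0.0697 btn-lid mm -1.3 lidrgb [82. 90. 96.]
[439.3 214.4] 193 [ 0.6315 -0.2385  0.077 ] lid z 0.0699 btn-lid mm 7.2 lidrgb [242. 238. 121.]
[277.1 246.6] 189 [0.5616 0.0686 0.0681] lid z 0.0698 btn-lid mm -1.7 lidrgb [ 84.  94. 100.]
[387.1 250.2] 184 [ 0.561  -0.1401  0.0682] lid z 0.0698 btn-lid mm -1.6 lidrgb [85. 92. 98.]
[135.7 301.7] 203 [0.4506 0.3219 0.0799] lid z 0.0818 btn-lid mm -2.0 lidrgb [ 87.  97. 103.]
[303.7 315.1] 89 [0.4345 0.0147 0.0778] lid z 0.17 btn-lid mm -92.2 lidrgb [165. 164. 101.]
[381.7 182.8] 87 [0.7319 0.2234 0.0783] lid z 0.065 btn-lid mm 13.3 lidrgb [171. 127. 144.]
[239.4 224.2] 120 [0.4227 0.1191 0.0586] lid z 0.0731 btn-lid mm -14.5 lidrgb [67. 60. 53.]
[309.1 229.1] 99 [0.559  0.067  0.0696] lid z 0.0697 btn-lid mm -0.1 lidrgb [79. 88. 91.]
[386.7 238.6] 140 [0.6986 0.0068 0.0761] lid z 0.0687 btn-lid mm 7.4 lidrgb [ 97. 105. 108.]
[240.1 249.7] 45 [ 0.4283 -0.0013  0.0782] lid z 0.0718 btn-lid mm 6.5 lidrgb [136. 125.  58.]
[397.7 289.7] 162 [ 0.6879 -0.1359  0.0696] lid z 0.0709 btn-lid mm -1.2 lidrgb [ 92. 101. 105.]
[319.5 297.6] 171 [ 0.5582 -0.1416  0.0697] lid z 0.0709 btn-lid mm -1.2 lidrgb [ 87.  97. 101.]
[248.1 304.8] 171 [ 0.4432 -0.1465  0.0695] lid z 0.0708 btn-lid mm -1.3 lidrgb [51. 57. 60.]
[446.  329.3] 242 [ 0.7353 -0.2455  0.0782] lid z 0.071 btn-lid mm 7.2 lidrgb [236. 232. 102.]
[374.6 335.6] 255 [ 0.6284 -0.2472  0.0783] lid z 0.071 btn-lid mm 7.3 lidrgb [244. 240. 111.]
t 23.68 pos [ 0.4969 -0.0488  0.1031] F [ 0.1  0.5 -0.2] op 0.999
  (0.59, 0.07, 0.064) shift [-0.0809  0.1221  0.0535] | 0.156 turn [-3.62 14.42 -0.24]
```

View pics/p12.png

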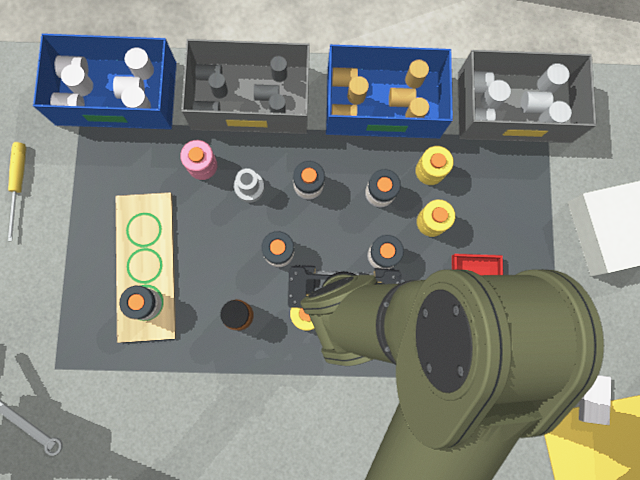

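```bash
python3 -c "
from h import *
print(r.get_state()['q'].round(2))
mv((.50,-.04,.17),(.56,.03,.19))"
```

```text
[ 0.23  0.83 -0.44  2.28  1.98  0.43 -0.44]
t 23.68 pos [ 0.4969 -0.0488  0.1031] F [ 0.1  0.5 -0.2] op 0.999
  (0.5, -0.04, 0.17) shift [-0.0197  0.0046 -0.0645] | 0.068 turn [-3.62 14.42 -0.24]
  (0.56, 0.03, 0.19) shift [-0.0831  0.074  -0.0733] | 0.133 turn [-3.62 14.42 -0.24]
```

Request:
{"op": "send_rows", "data": {
  "moves": [-0.01, 0.002, -0.035, -1, 2, 0, -0.02, 0.005, -0.065, -3.6, 7, 0, -0.04, 0.025, -0.07, -3.6, 12, 0, -0.06, 0.05, -0.073, -3.6, 14.4, -0.2, -0.08, 0.074, -0.073, -3.6, 14.4, -0.2]
}}

```text
clock: 24.1
tool_pos: [0.5225, -0.0451, 0.1496]
eef_rot: [0.007, 0.997, -0.044, 0.069]
contact_force: [0.6, -0.5, -0.6]
opening: 1.003
```

```bash
python3 -c "
from h import *
print(r.get_state()['q'].round(2))
mv((.5614,.0686,.15),(.5614,.0686,.052))"
```

```text
[ 0.2   0.74 -0.42  2.09  1.06  0.44  0.47]
t 24.1 pos [ 0.5225 -0.0451  0.1496] F [ 0.6 -0.5 -0.6] op 1.003
  (0.5614, 0.0686, 0.15) shift [-0.0378  0.1139 -0.0052] | 0.12 turn [-5.05  7.92 -0.75]
  (0.5614, 0.0686, 0.052) shift [-0.0243  0.1225  0.0915] | 0.155 turn [-5.05  7.92 -0.75]
```

Request:
{"op": "send_rows", "data": {
  "moves": [-0.008, 0.03, -0.01, -1, 2, 0, -0.015, 0.06, -0.02, -3, 5, 0, -0.025, 0.09, -0.02, -5, 8, -0.7, -0.038, 0.114, -0.02, -5, 8, -0.7, -0.038, 0.114, -0.02, -5, 8, -0.7]
}}

```text
clock: 24.52
tool_pos: [0.5633, 0.0781, 0.1655]
eef_rot: [-0.002, 1.0, 0.004, 0.003]
contact_force: [0.6, 1.1, -0.5]
opening: 1.0
```

Request:
{"op": "send_rows", "data": {
  "moves": [0, 0, 0, 0, 0, 0, 0, 0, 0, 0, 0, 0, 0, 0, 0, 0, 0, 0, 0, 0, 0, 0, 0, 0, 0, 0, 0, 0, 0, 0]
}}

```text
clock: 24.93
tool_pos: [0.563, 0.077, 0.1654]
eef_rot: [-0.002, 1.0, 0.003, 0.003]
contact_force: [0.0, -0.6, 0.4]
opening: 0.999
```

```bash
python3 -c "
from h import *
print(r.get_state()['q'].round(2))
mv((.5614,.0686,.15),(.5614,.0686,.052))"
```

```text
[ 0.16  0.82 -0.66  1.82  0.71  0.74  0.69]
t 24.93 pos [0.563  0.077  0.1654] F [ 0.  -0.6  0.4] op 0.999
  (0.5614, 0.0686, 0.15) shift [ 0.0017 -0.0085  0.0153] | 0.018 turn [0.35 0.31 0.21]
  (0.5614, 0.0686, 0.052) shift [ 0.0022 -0.0091  0.1133] | 0.114 turn [0.35 0.31 0.21]
```

Request:
{"op": "send_rows", "data": {
  "moves": [0.002, -0.009, 0, 0.3, 0.3, 0.2, 0.002, -0.009, 0.02, 0.3, 0.3, 0.2, 0.002, -0.009, 0.045, 0.3, 0.3, 0.2, 0.002, -0.009, 0.07, 0.3, 0.3, 0.2, 0.002, -0.009, 0.085, 0.3, 0.3, 0.2]
}}

```text
clock: 25.35
tool_pos: [0.5604, 0.0664, 0.0783]
eef_rot: [0.001, 1.0, -0.001, -0.001]
contact_force: [0.4, -0.2, -1.1]
opening: 1.002
```

```bash
python3 -c "
from h import *
mv((.5614,.0686,.052))"
```

```text
t 25.35 pos [0.5604 0.0664 0.0783] F [ 0.4 -0.2 -1.1] op 1.002
  (0.5614, 0.0686, 0.052) shift [-0.0011  0.0022  0.0263] | 0.026 turn [-0.07 -0.13 -0.07]
```

Request:
{"op": "send_rows", "data": {
  "moves": [-0.001, 0.002, 0.01, 0, 0, 0, -0.001, 0.002, 0.02, 0, 0, 0, -0.001, 0.002, 0.026, 0, 0, 0, -0.001, 0.002, 0.026, 0, 0, 0, -0.001, 0.002, 0.026, 0, 0, 0]
}}

```text
clock: 25.77
tool_pos: [0.5616, 0.0684, 0.0526]
eef_rot: [0.001, 1.0, -0.001, -0.001]
contact_force: [0.3, 0.5, 0.2]
opening: 1.002
```

Request:
{"op": "send_rows", "data": {
  "moves": [0, 0, 0, 0, 0, 0, 0, 0, 0, 0, 0, 0, 0, 0, 0, 0, 0, 0, 0, 0, 0, 0, 0, 0, 0, 0, 0, 0, 0, 0],
  "claw": 1,
  "grip_force": 25
}}

```text
clock: 26.18
tool_pos: [0.5618, 0.0685, 0.0531]
eef_rot: [0.001, 1.0, -0.0, -0.001]
contact_force: [-0.8, 0.1, 3.1]
opening: 0.699
```

Request:
{"op": "send_rows", "data": {
  "moves": [0, 0, 0, 0, 0, 0, 0, 0, -0.01, 0, 0, 0, 0, 0, -0.035, 0, 0, 0, 0, 0, -0.07, 0, 0, 0, 0, 0, -0.1, 0, 0, 0]
}}

```text
clock: 26.6
tool_pos: [0.5611, 0.0685, 0.1545]
eef_rot: [0.0, 1.0, -0.001, -0.002]
contact_force: [1.0, -0.3, -2.7]
opening: 0.698
```

```bash
python3 -c "
from h import *
buttons('top')
print(r.get_state()['q'].round(2))
mv((.5256,.3305,.16),yaw=95.4)
"
```

```text
[195.8 154.3] 170 [0.7346 0.2304 0.0779] lid z 0.07 btn-lid mm 7.9 lidrgb [243. 181. 211.]
[437.8 160.2] 183 [ 0.7389 -0.2367  0.0776] lid z 0.0696 btn-lid mm 8.0 lidrgb [238. 233. 118.]
[311.8 171.5] 55 [0.7085 0.007  0.0758] lid z 0.0728 btn-lid mm 3.0 lidrgb [93. 99. 90.]
[384.2 183.9] 173 [ 0.6906 -0.134   0.0684] lid z 0.0696 btn-lid mm -1.2 lidrgb [82. 90. 96.]
[439.3 214.4] 193 [ 0.6314 -0.2385  0.0773] lid z 0.0701 btn-lid mm 7.3 lidrgb [240. 236. 120.]
[135.6 301.7] 204 [0.4506 0.322  0.0798] lid z 0.0819 btn-lid mm -2.1 lidrgb [ 87.  97. 102.]
[306.6 312.7] 201 [0.4388 0.0094 0.0774] lid z 0.0696 btn-lid mm 7.7 lidrgb [246. 243. 125.]
[ 0.17  0.83 -0.65  1.82  0.73  0.74  0.68]
t 26.65 pos [0.5641 0.0698 0.16  ] F [0.8 0.7 0.3] op 0.694
  (0.5256, 0.3305, 0.16) shift [3.880e-02 2.606e-01 1.000e-04] | 0.264 turn [ 0.06  0.36 -5.46]
```

Request:
{"op": "send_rows", "data": {
  "moves": [0.003, 0.016, 0, 0, 0, -1, 0.007, 0.048, 0, 0, 0, -3, 0.012, 0.084, 0, 0, 0, -4, 0.018, 0.122, 0, 0, 0, -5, 0.024, 0.16, 0, 0, 0, -5.4]
}}

```text
clock: 27.07
tool_pos: [0.5386, 0.2319, 0.1591]
eef_rot: [-0.047, 0.999, 0.0, 0.002]
contact_force: [1.6, 0.5, -3.2]
opening: 0.7
```

Request:
{"op": "send_rows", "data": {
  "moves": [0, 0.03, 0, 0, 0, 0, 0, 0.055, 0, 0, 0, 0, 0, 0.075, 0, 0, 0, 0, 0, 0.085, 0, 0, 0, 0, 0, 0.088, 0, 0, 0, 0]
}}

```text
clock: 27.48
tool_pos: [0.5281, 0.3226, 0.1585]
eef_rot: [-0.05, 0.999, 0.001, 0.001]
contact_force: [-0.0, -0.0, -3.1]
opening: 0.699
```

```bash
python3 -c "
from h import *
tilt((.53,.33,.18),.045)
mv((.5256,.3305,.066),yaw=95.4)
"
```

```text
n [0.433 0.884 0.179] tilt x,y deg [67.5 78.5] 43 135 [0.5116 0.2957 0.1656]
t 27.53 pos [0.5288 0.3211 0.1585] F [ 0.4  0.8 -3.1] op 0.695
  (0.5256, 0.3305, 0.066) shift [0.0026 0.0097 0.0925] | 0.093 turn [0.02 0.15 0.22]
```

Request:
{"op": "send_rows", "data": {
  "moves": [0.0025, 0.0097, 0, 0, 0, 0.2, 0.0025, 0.0097, 0.005, 0, 0, 0.2, 0.0025, 0.0097, 0.015, 0, 0, 0.2, 0.0025, 0.0097, 0.025, 0, 0, 0.2, 0.0025, 0.0097, 0.03, 0, 0, 0.2]
}}

```text
clock: 27.95
tool_pos: [0.5253, 0.3285, 0.1263]
eef_rot: [-0.047, 0.999, -0.001, 0.0]
contact_force: [-0.1, -0.7, -3.0]
opening: 0.692
```

```bash
python3 -c "
from h import *
mv((.5256,.3305,.066),yaw=95.4)
"
```

```text
t 27.95 pos [0.5253 0.3285 0.1263] F [-0.1 -0.7 -3. ] op 0.692
  (0.5256, 0.3305, 0.066) shift [-0.0005  0.0021  0.0602] | 0.06 turn [-0.14  0.03 -0.05]
```

Request:
{"op": "send_rows", "data": {
  "moves": [-0.0005, 0.002, 0.012, 0, 0, 0, -0.0005, 0.002, 0.026, 0, 0, 0, -0.0005, 0.002, 0.04, 0, 0, 0, -0.0005, 0.002, 0.05, 0, 0, 0, -0.0005, 0.002, 0.055, 0, 0, 0]
}}

```text
clock: 28.37
tool_pos: [0.5248, 0.3295, 0.0688]
eef_rot: [-0.047, 0.999, -0.002, -0.001]
contact_force: [-0.4, -1.1, -2.7]
opening: 0.7
```

Request:
{"op": "send_rows", "data": {
  "moves": [0, 0, 0.003, 0, 0, 0, 0, 0, 0.005, 0, 0, 0, 0, 0, 0.005, 0, 0, 0, 0, 0, 0.005, 0, 0, 0, 0, 0, 0.005, 0, 0, 0]
}}

```text
clock: 28.78
tool_pos: [0.5246, 0.3294, 0.0648]
eef_rot: [-0.047, 0.999, -0.002, -0.001]
contact_force: [-2.7, -2.9, 5.4]
opening: 0.697
```

```bash
python3 -c "
from h import *
mv((.5256,.3305,.066),yaw=95.4)
p=imaging.snapshot('side')
cv2.imwrite('pics/s6.png',cv2.resize(p['image'][120:250,190:400],None,fx=3.6,fy=3.6)[:,:,::-1])
"
```

```text
t 28.78 pos [0.5246 0.3294 0.0648] F [-2.7 -2.9  5.4] op 0.697
  (0.5256, 0.3305, 0.066) shift [-0.0011  0.001  -0.0012] | 0.002 turn [-0.27 -0.09 -0.03]
```

View pics/s6.png

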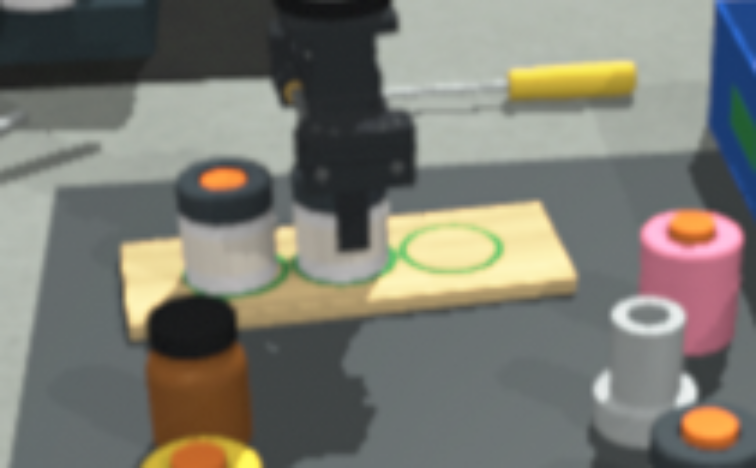

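Both stand upright, the second inside the middle ring. Release, rise, then nudge A back 3.5 mm.

Request:
{"op": "send_rows", "data": {
  "moves": [-0.0015, 0.0015, -0.001, 0, 0, 0, -0.0015, 0.0015, -0.001, 0, 0, 0, -0.0015, 0.0015, -0.0005, 0, 0, 0, -0.0015, 0.0015, -0.0005, 0, 0, 0, -0.0015, 0.0015, -0.0005, 0, 0, 0]
}}

```text
clock: 29.25
tool_pos: [0.526, 0.331, 0.065]
eef_rot: [-0.047, 0.999, -0.002, -0.001]
contact_force: [0.2, -0.7, -2.2]
opening: 0.696
```

Request:
{"op": "send_rows", "data": {
  "moves": [0, 0, 0, 0, 0, 0, 0, 0, 0, 0, 0, 0, 0, 0, 0, 0, 0, 0, 0, 0, 0, 0, 0, 0, 0, 0, 0, 0, 0, 0],
  "claw": -1
}}

```text
clock: 29.67
tool_pos: [0.5261, 0.3312, 0.0653]
eef_rot: [-0.047, 0.999, -0.002, -0.001]
contact_force: [0.8, -0.7, 0.3]
opening: 0.998
```

Request:
{"op": "send_rows", "data": {
  "moves": [0, 0, -0.02, 0, 0, 0, 0, 0, -0.05, 0, 0, 0, 0.02, 0, -0.07, 0, 0, 0, 0.05, 0, -0.075, 0, 0, 0, 0.072, 0, -0.075, 0, 0, 0]
}}

```text
clock: 30.08
tool_pos: [0.4536, 0.3257, 0.1424]
eef_rot: [-0.047, 0.999, -0.001, 0.0]
contact_force: [0.1, -0.3, 0.2]
opening: 0.999
```

```bash
python3 -c "
from h import *
buttons('top')
mv((.4506,.3219,.065),yaw=95.4)
"
```

```text
[195.7 154.3] 168 [0.7345 0.2305 0.0781] lid z 0.07 btn-lid mm 8.0 lidrgb [243. 181. 211.]
[437.8 160.2] 183 [ 0.7388 -0.2367  0.0779] lid z 0.0698 btn-lid mm 8.1 lidrgb [238. 233. 118.]
[308.6 174.9] 185 [0.7015 0.013  0.0758] lid z 0.0698 btn-lid mm 6.0 lidrgb [83. 91. 96.]
[384.2 183.9] 173 [ 0.6906 -0.1341  0.068 ] lid z 0.0697 btn-lid mm -1.6 lidrgb [82. 90. 96.]
[439.3 214.5] 192 [ 0.6313 -0.2384  0.0776] lid z 0.0697 btn-lid mm 7.9 lidrgb [242. 238. 121.]
[387.1 250.2] 184 [ 0.561  -0.1401  0.0681] lid z 0.0698 btn-lid mm -1.7 lidrgb [84. 92. 98.]
[306.6 312.8] 200 [0.4388 0.0095 0.0775] lid z 0.0698 btn-lid mm 7.7 lidrgb [246. 243. 125.]
[389.2 311.4] 192 [ 0.4457 -0.1444  0.0678] lid z 0.0697 btn-lid mm -2.0 lidrgb [ 86.  94. 100.]
t 30.13 pos [0.4482 0.3251 0.1417] F [-4.5 -1.4  0.3] op 0.999
  (0.4506, 0.3219, 0.065) shift [-0.0024 -0.0031  0.0767] | 0.077 turn [-0.24 -0.28  0.26]
```

Request:
{"op": "send_rows", "data": {
  "moves": [-0.0024, -0.003, 0.01, 0, 0, 0.2, -0.0024, -0.003, 0.03, 0, 0, 0.2, -0.0024, -0.003, 0.055, 0, 0, 0.2, -0.0024, -0.003, 0.074, 0, 0, 0.2, -0.0024, -0.003, 0.0765, 0, 0, 0.2]
}}

```text
clock: 30.55
tool_pos: [0.45, 0.3201, 0.0617]
eef_rot: [-0.047, 0.999, -0.004, -0.004]
contact_force: [-0.4, -0.6, -0.5]
opening: 1.003
```

Request:
{"op": "send_rows", "data": {
  "moves": [0, 0, 0, 0, 0, 0, 0, 0, 0, 0, 0, 0, 0, 0, 0, 0, 0, 0, 0, 0, 0, 0, 0, 0, 0, 0, 0, 0, 0, 0],
  "claw": 1
}}

```text
clock: 30.97
tool_pos: [0.4506, 0.321, 0.0627]
eef_rot: [-0.047, 0.999, -0.003, -0.003]
contact_force: [0.1, 0.8, 0.8]
opening: 0.697
```

```bash
python3 -c "
from h import *
mv((.4506,.3219,.065),yaw=95.4)
print(wm(.0033,.0018,.0))
"
```

```text
t 30.97 pos [0.4506 0.321  0.0627] F [0.1 0.8 0.8] op 0.697
  (0.4506, 0.3219, 0.065) shift [-0.      0.0008 -0.0023] | 0.002 turn [-0.34 -0.39  0.02]
world (0.0033, 0.0018, 0.0) -> tool [-0.0035  0.0015 -0.    ]
None
```

Request:
{"op": "send_rows", "data": {
  "moves": [0, 0, -0.003, 0, 0, 0, -0.0035, 0.0025, -0.003, 0, 0, 0, -0.0035, 0.0025, -0.003, 0, 0, 0, -0.0035, 0.0025, -0.001, 0, 0, 0, -0.0035, 0.0025, 0.0005, 0, 0, 0]
}}

```text
clock: 31.38
tool_pos: [0.4541, 0.3238, 0.0626]
eef_rot: [-0.047, 0.999, -0.003, -0.003]
contact_force: [-2.9, -5.2, 21.1]
opening: 0.694
```

Request:
{"op": "send_rows", "data": {
  "moves": [0, 0, 0, 0, 0, 0, 0, 0, 0, 0, 0, 0, 0, 0, 0, 0, 0, 0, 0, 0, 0, 0, 0, 0, 0, 0, 0, 0, 0, 0],
  "claw": -1
}}

```text
clock: 31.8
tool_pos: [0.454, 0.3238, 0.0625]
eef_rot: [-0.047, 0.999, -0.003, -0.003]
contact_force: [0.1, -0.1, -0.5]
opening: 0.997
```

Request:
{"op": "send_rows", "data": {
  "moves": [0, 0, -0.02, 0, 0, 0, 0, 0, -0.05, 0, 0, 0, 0, 0, -0.09, 0, 0, 0, 0, -0.03, -0.11, 0, 0, 0, 0, -0.065, -0.12, 0, 0, 2]
}}

```text
clock: 32.22
tool_pos: [0.4613, 0.2637, 0.1862]
eef_rot: [-0.032, 0.999, 0.0, -0.001]
contact_force: [1.7, -0.4, -0.5]
opening: 0.998
```

```bash
python3 -c "
from h import *
mv((.561,-.14,.18))
"
```

```text
t 32.22 pos [0.4613 0.2637 0.1862] F [ 1.7 -0.4 -0.5] op 0.998
  (0.561, -0.14, 0.18) shift [-0.0737 -0.4092  0.0061] | 0.416 turn [ 0.   -0.08  3.66]
```

Request:
{"op": "send_rows", "data": {
  "moves": [-0.007, -0.038, 0, 0, 0, 1, -0.014, -0.077, 0, 0, 0, 3, -0.021, -0.116, 0, 0, 0, 3.7, -0.028, -0.155, 0, 0, 0, 3.7, -0.035, -0.195, 0, 0, 0, 3.7]
}}

```text
clock: 32.63
tool_pos: [0.5088, 0.0696, 0.1863]
eef_rot: [-0.0, 1.0, -0.0, -0.0]
contact_force: [1.1, -0.7, -0.6]
opening: 1.001
```

Request:
{"op": "send_rows", "data": {
  "moves": [-0.012, -0.038, 0, 0, 0, 0, -0.025, -0.077, 0, 0, 0, 0, -0.038, -0.116, 0, 0, 0, 0, -0.048, -0.155, 0, 0, 0, 0, -0.05, -0.185, 0, 0, 0, 0]
}}

```text
clock: 33.05
tool_pos: [0.5599, -0.1197, 0.186]
eef_rot: [0.002, 1.0, -0.001, 0.0]
contact_force: [1.1, -0.7, 0.3]
opening: 1.004
```

Request:
{"op": "send_rows", "data": {
  "moves": [0, -0.008, 0, 0, 0, 0, 0, -0.008, 0, 0, 0, 0, 0, -0.008, 0, 0, 0, 0, 0, -0.008, 0, 0, 0, 0, 0, -0.008, 0, 0, 0, 0]
}}

```text
clock: 33.47
tool_pos: [0.56, -0.1245, 0.1864]
eef_rot: [-0.0, 1.0, 0.0, 0.0]
contact_force: [-0.2, 0.1, -0.1]
opening: 1.002
```

```bash
python3 -c "
from h import *
buttons('top','p13')
mv((.561,-.14,.08))
"
```

```text
[196.7 154.3] 73 [0.7349 0.2288 0.0775] lid z 0.07 btn-lid mm 7.5 lidrgb [246. 201. 222.]
[309.  175.1] 80 [0.7016 0.0122 0.0748] lid z 0.0699 btn-lid mm 4.9 lidrgb [ 98. 104. 107.]
[387.  253.1] 42 [ 0.5553 -0.14    0.0681] lid z 0.0721 btn-lid mm -4.0 lidrgb [84. 88. 91.]
[135.3 260.9] 59 [0.5253 0.3286 0.0798] lid z 0.0818 btn-lid mm -2.0 lidrgb [116. 118. 113.]
[136.4 299.7] 61 [0.4543 0.3212 0.0788] lid z 0.0818 btn-lid mm -3.0 lidrgb [115. 117. 113.]
[308.8 310.7] 62 [0.4427 0.0055 0.0782] lid z 0.07 btn-lid mm 8.2 lidrgb [247. 237. 130.]
[389.5 311.7] 59 [ 0.4453 -0.1451  0.0677] lid z 0.0697 btn-lid mm -2.0 lidrgb [111. 114. 111.]
t 33.52 pos [ 0.56   -0.1249  0.1864] F [ 0.1  0.5 -0.1] op 0.998
  (0.561, -0.14, 0.08) shift [-0.001  -0.0151  0.1064] | 0.107 turn [-0.01  0.02  0.02]
```

View pics/p13.png

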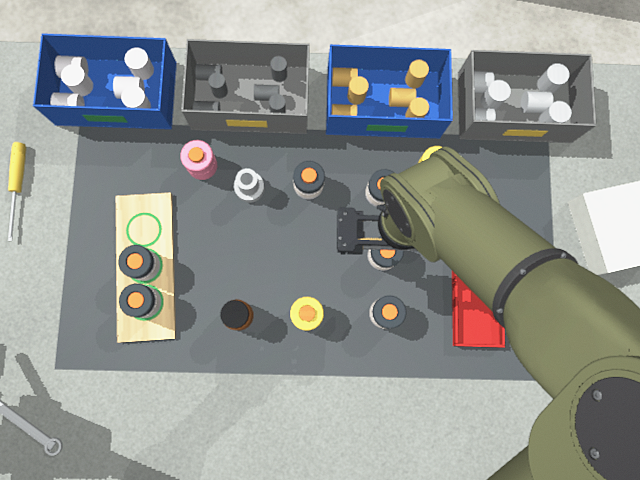

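Two canisters are on the near and middle rings (135,262) and (136,300). The lighting got brighter, so my colour mask thins. Grasping the canister at (387,251).

Request:
{"op": "send_rows", "data": {
  "moves": [-0.001, -0.012, 0.005, 0, 0, 0, -0.001, -0.015, 0.025, 0, 0, 0, -0.001, -0.015, 0.055, 0, 0, 0, -0.001, -0.015, 0.085, 0, 0, 0, -0.001, -0.015, 0.1, 0, 0, 0]
}}

```text
clock: 33.93
tool_pos: [0.5594, -0.1402, 0.0832]
eef_rot: [-0.001, 1.0, -0.0, -0.002]
contact_force: [0.1, -0.0, -0.2]
opening: 1.001
```

```bash
python3 -c "
from h import *
mv((.561,-.14,.0525))
"
```

```text
t 33.93 pos [ 0.5594 -0.1402  0.0832] F [ 0.1 -0.  -0.2] op 1.001
  (0.561, -0.14, 0.0525) shift [-0.0017  0.0002  0.0307] | 0.031 turn [-0.02 -0.21  0.07]
```

Request:
{"op": "send_rows", "data": {
  "moves": [-0.0017, 0, 0.012, 0, 0, 0, -0.0017, 0, 0.025, 0, 0, 0, -0.0017, 0, 0.0305, 0, 0, 0, -0.0017, 0, 0.0305, 0, 0, 0, -0.0017, 0, 0.0305, 0, 0, 0]
}}

```text
clock: 34.35
tool_pos: [0.5614, -0.1401, 0.0531]
eef_rot: [-0.001, 1.0, -0.0, -0.001]
contact_force: [-0.2, 0.6, 0.1]
opening: 0.995
```

Request:
{"op": "send_rows", "data": {
  "moves": [0, 0, 0, 0, 0, 0, 0, 0, 0, 0, 0, 0, 0, 0, 0, 0, 0, 0, 0, 0, 0, 0, 0, 0, 0, 0, 0, 0, 0, 0],
  "claw": 1,
  "grip_force": 30
}}

```text
clock: 34.77
tool_pos: [0.5617, -0.1401, 0.0536]
eef_rot: [-0.001, 1.0, -0.0, -0.001]
contact_force: [-0.5, 0.2, 3.9]
opening: 0.699
```

Request:
{"op": "send_rows", "data": {
  "moves": [0, 0, 0, 0, 0, 0, 0, 0, -0.015, 0, 0, 0, 0, 0, -0.045, 0, 0, 0, 0, 0, -0.085, 0, 0, 0, 0, 0, -0.12, 0, 0, 0]
}}

```text
clock: 35.18
tool_pos: [0.561, -0.14, 0.1744]
eef_rot: [-0.001, 1.0, 0.0, -0.002]
contact_force: [0.8, -0.0, -3.1]
opening: 0.7
```

```bash
python3 -c "
from h import *
mv((.5973,.3373,.175),yaw=95.4)
print(r.get_state()['q'].round(2))
"
```

```text
t 35.18 pos [ 0.561  -0.14    0.1744] F [ 0.8 -0.  -3.1] op 0.7
  (0.5973, 0.3373, 0.175) shift [-0.0372  0.4772 -0.0007] | 0.479 turn [ 0.02 -0.25 -5.29]
[ 0.56  0.83 -0.7   1.77  0.72  0.81  1.07]
```

Request:
{"op": "send_rows", "data": {
  "moves": [-0.002, 0.016, 0, 0, 0, 0, -0.005, 0.045, 0, 0, 0, 0, -0.008, 0.08, 0, 0, 0, 0, -0.011, 0.118, 0, 0, 0, 0, -0.014, 0.156, 0, 0, 0, 0]
}}

```text
clock: 35.6
tool_pos: [0.5742, 0.0167, 0.1739]
eef_rot: [-0.0, 1.0, -0.0, -0.003]
contact_force: [-0.1, 0.9, -3.7]
opening: 0.694
```

Request:
{"op": "send_rows", "data": {
  "moves": [-0.003, 0.038, 0, 0, 0, 0, -0.006, 0.076, 0, 0, 0, 0, -0.009, 0.114, 0, 0, 0, 0, -0.012, 0.152, 0, 0, 0, 0, -0.015, 0.185, 0, 0, 0, 0]
}}

```text
clock: 36.02
tool_pos: [0.5882, 0.2044, 0.1732]
eef_rot: [-0.001, 1.0, -0.0, -0.003]
contact_force: [1.0, 1.0, -3.2]
opening: 0.696
```

```bash
python3 -c "
from h import *
mv((.5973,.3373,.175),yaw=95.4)
print(r.get_state()['q'].round(2))
"
```

```text
t 36.02 pos [0.5882 0.2044 0.1732] F [ 1.   1.  -3.2] op 0.696
  (0.5973, 0.3373, 0.175) shift [-0.0094  0.1328 -0.0018] | 0.133 turn [ 0.02 -0.39 -5.27]
[-0.06  0.87 -0.66  1.63  0.66  0.88  0.59]
```

Request:
{"op": "send_rows", "data": {
  "moves": [-0.003, 0.035, -0.001, 0, 0, -1, -0.006, 0.07, -0.002, 0, 0, -3, -0.009, 0.1, -0.002, 0, 0, -5.3, -0.0094, 0.125, -0.002, 0, 0, -5.3, -0.0094, 0.132, -0.002, 0, 0, -5.3]
}}

```text
clock: 36.43
tool_pos: [0.5948, 0.3425, 0.1746]
eef_rot: [-0.05, 0.999, 0.003, -0.004]
contact_force: [-1.1, 1.8, -2.9]
opening: 0.7
```

Request:
{"op": "send_rows", "data": {
  "moves": [0, 0, 0, 0, 0, 0, 0, 0, 0, 0, 0, 0, 0, 0, 0, 0, 0, 0, 0, 0, 0, 0, 0, 0, 0, 0, 0, 0, 0, 0]
}}

```text
clock: 36.85
tool_pos: [0.5955, 0.3404, 0.1745]
eef_rot: [-0.049, 0.999, 0.002, -0.004]
contact_force: [0.5, -0.5, -2.0]
opening: 0.701
```

```bash
python3 -c "
from h import *
mv((.5973,.3373,.0665),yaw=95.4)
"
```

```text
t 36.85 pos [0.5955 0.3404 0.1745] F [ 0.5 -0.5 -2. ] op 0.701
  (0.5973, 0.3373, 0.0665) shift [-0.0024 -0.0037  0.108 ] | 0.108 turn [ 0.22 -0.49  0.22]
```

Request:
{"op": "send_rows", "data": {
  "moves": [-0.0024, -0.0037, 0.0, 0.2, -0.5, 0.2, -0.0024, -0.0037, 0.01, 0.2, -0.5, 0.2, -0.0024, -0.0037, 0.03, 0.2, -0.5, 0.2, -0.0024, -0.0037, 0.045, 0.2, -0.5, 0.2, -0.0024, -0.0037, 0.05, 0.2, -0.5, 0.2]
}}

```text
clock: 37.27
tool_pos: [0.5966, 0.3351, 0.121]
eef_rot: [-0.047, 0.999, -0.002, -0.002]
contact_force: [0.0, -0.9, -3.7]
opening: 0.698
```

```bash
python3 -c "
from h import *
mv((.5973,.3373,.0665),yaw=95.4)
"
```

```text
t 37.27 pos [0.5966 0.3351 0.121 ] F [ 0.  -0.9 -3.7] op 0.698
  (0.5973, 0.3373, 0.0665) shift [-0.0011  0.0023  0.0544] | 0.055 turn [-0.18 -0.23  0.02]
```

Request:
{"op": "send_rows", "data": {
  "moves": [-0.001, 0.0023, 0.012, 0, 0, 0, -0.001, 0.0023, 0.026, 0, 0, 0, -0.001, 0.0023, 0.04, 0, 0, 0, -0.001, 0.0023, 0.049, 0, 0, 0, -0.001, 0.0023, 0.052, 0, 0, 0]
}}

```text
clock: 37.68
tool_pos: [0.5963, 0.3365, 0.0665]
eef_rot: [-0.047, 0.999, -0.003, -0.003]
contact_force: [0.2, -0.3, -3.3]
opening: 0.698
```

```bash
python3 -c "
from h import *
mv((.5973,.3373,.0655),yaw=95.4)
"
```

```text
t 37.68 pos [0.5963 0.3365 0.0665] F [ 0.2 -0.3 -3.3] op 0.698
  (0.5973, 0.3373, 0.0655) shift [-0.0011  0.0007  0.001 ] | 0.002 turn [-0.29 -0.39  0.04]
```

Request:
{"op": "send_rows", "data": {
  "moves": [-0.001, 0.0007, 0, 0.3, -0.3, 0, -0.001, 0.0007, 0.001, 0.3, -0.3, 0, -0.001, 0.0007, 0.002, 0.3, -0.3, 0, -0.001, 0.0007, 0.002, 0.3, -0.3, 0, -0.001, 0.0007, 0.002, 0.3, -0.3, 0]
}}

```text
clock: 38.1
tool_pos: [0.5973, 0.3375, 0.0659]
eef_rot: [-0.047, 0.999, -0.005, -0.0]
contact_force: [-3.1, -3.0, 6.1]
opening: 0.693
```

Request:
{"op": "send_rows", "data": {
  "moves": [0, 0, 0, 0, 0, 0, 0, 0, 0, 0, 0, 0, 0, 0, 0, 0, 0, 0, 0, 0, 0, 0, 0, 0, 0, 0, 0, 0, 0, 0],
  "claw": -1
}}

```text
clock: 38.52
tool_pos: [0.5975, 0.3378, 0.0659]
eef_rot: [-0.047, 0.999, -0.005, 0.0]
contact_force: [-0.0, -0.0, 0.8]
opening: 1.001
```

Request:
{"op": "send_rows", "data": {
  "moves": [0, 0, -0.02, 0, 0, 0, 0, 0, -0.05, 0, 0, 0, 0, 0, -0.09, 0, 0, 0, 0, -0.03, -0.12, 0, 0, 0, 0, -0.065, -0.13, 0, 0, 2]
}}

```text
clock: 38.93
tool_pos: [0.6039, 0.2799, 0.2019]
eef_rot: [-0.033, 0.999, -0.0, 0.003]
contact_force: [1.3, -0.5, 0.1]
opening: 1.003
```

```bash
python3 -c "
from h import *
mv((.4455,-.1442,.19))
"
```

```text
t 38.93 pos [0.6039 0.2799 0.2019] F [ 1.3 -0.5  0.1] op 1.003
  (0.4455, -0.1442, 0.19) shift [ 0.1859 -0.4129  0.011 ] | 0.453 turn [-0.04  0.38  3.75]
```

Request:
{"op": "send_rows", "data": {
  "moves": [0.015, -0.035, 0, 0, 0, 1, 0.031, -0.07, 0, 0, 0, 3, 0.047, -0.105, 0, 0, 0, 3.7, 0.063, -0.14, 0, 0, 0, 3.7, 0.079, -0.175, 0, 0, 0, 3.7]
}}

```text
clock: 39.35
tool_pos: [0.5358, 0.0986, 0.2017]
eef_rot: [-0.0, 1.0, -0.0, 0.004]
contact_force: [0.4, -0.6, 0.5]
opening: 0.997
```

Request:
{"op": "send_rows", "data": {
  "moves": [0.01, -0.038, 0, 0, 0, 0, 0.025, -0.074, 0, 0, 0, 0, 0.038, -0.11, 0, 0, 0, 0, 0.05, -0.148, 0, 0, 0, 0, 0.065, -0.185, 0, 0, 0, 0]
}}

```text
clock: 39.77
tool_pos: [0.4709, -0.0881, 0.2015]
eef_rot: [-0.001, 1.0, -0.0, 0.004]
contact_force: [1.3, -0.1, 0.2]
opening: 0.999
```

```bash
sed -i 's/(4,150,110),(18,255,255)/(3,120,110),(20,255,255)/' h.py; python3 -c "
from h import *
buttons('top','p14')
mv((.4455,-.1442,.15))
print(r.get_state()['q'].round(2))
"
```

```text
[195.9 154.5] 182 [0.7344 0.2303 0.0776] lid z 0.0697 btn-lid mm 7.9 lidrgb [244. 202. 225.]
[437.8 160.4] 190 [ 0.7385 -0.2368  0.0774] lid z 0.0697 btn-lid mm 7.7 lidrgb [240. 238. 132.]
[308.5 175. ] 195 [0.7017 0.013  0.0748] lid z 0.0695 btn-lid mm 5.4 lidrgb [ 93. 101. 108.]
[384.3 184. ] 187 [ 0.6905 -0.1342  0.068 ] lid z 0.0695 btn-lid mm -1.5 lidrgb [ 92. 101. 107.]
[439.3 214.6] 198 [ 0.6311 -0.2385  0.0771] lid z 0.0697 btn-lid mm 7.4 lidrgb [244. 242. 135.]
[134.2 222.9] 200 [0.5967 0.3361 0.0801] lid z 0.0818 btn-lid mm -1.7 lidrgb [ 98. 107. 113.]
[134.5 260.6] 207 [0.5259 0.3301 0.0801] lid z 0.0818 btn-lid mm -1.7 lidrgb [ 99. 109. 115.]
[135.3 299.6] 214 [0.4543 0.3228 0.0801] lid z 0.0817 btn-lid mm -1.7 lidrgb [ 97. 108. 114.]
[306.7 312.7] 201 [0.4389 0.0093 0.0775] lid z 0.0701 btn-lid mm 7.3 lidrgb [223. 223. 133.]
t 39.82 pos [ 0.4655 -0.0984  0.2001] F [-3.8 -6.5 -0.1] op 0.997
  (0.4455, -0.1442, 0.15) shift [ 0.0195 -0.0456  0.0505] | 0.071 turn [-0.55 -0.02 -0.62]
[ 0.53  0.68 -0.69  2.06  0.73  0.66  0.91]
```

View pics/p14.png

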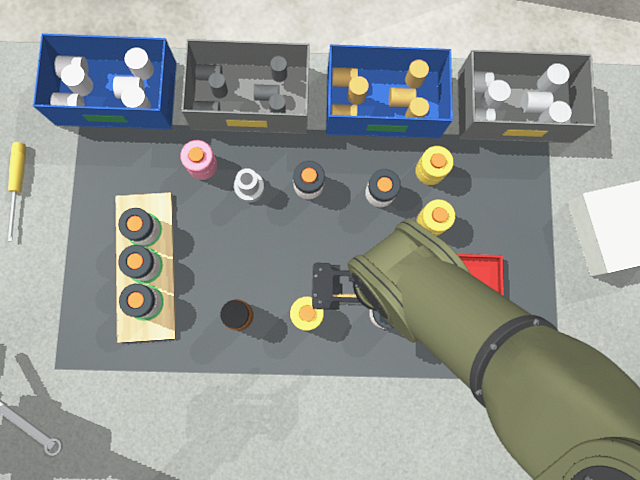

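All three rings are filled within about 1 mm. Now the canister at (389,312), hidden under the wrist; the last good fix was (.4456,-.1444).

Request:
{"op": "send_rows", "data": {
  "moves": [0.01, -0.03, 0, -0.5, 0, -0.6, 0.0195, -0.0455, 0.01, -0.5, 0, -0.6, 0.0195, -0.0455, 0.025, -0.5, 0, -0.6, 0.0195, -0.0455, 0.04, -0.5, 0, -0.6, 0.0195, -0.0455, 0.05, -0.5, 0, -0.6]
}}

```text
clock: 40.23
tool_pos: [0.4453, -0.1446, 0.1496]
eef_rot: [0.001, 1.0, -0.0, -0.0]
contact_force: [0.6, -0.5, 0.3]
opening: 1.001
```

```bash
python3 -c "
from h import *
buttons('side')
mv((.4455,-.1443,.08),(.4455,-.1443,.0525))
"
```

```text
[314.1 163. ] 69 [0.5935 0.3339 0.0819] lid z 0.074 btn-lid mm 7.8 lidrgb [104. 112. 110.]
[284.  165.8] 68 [0.5229 0.3281 0.0817] lid z 0.0755 btn-lid mm 6.2 lidrgb [103. 110. 109.]
[381.8 182.7] 102 [0.7322 0.2246 0.0779] lid z 0.0638 btn-lid mm 14.1 lidrgb [165. 123. 138.]
[386.6 238.5] 158 [0.6985 0.0071 0.0762] lid z 0.0683 btn-lid mm 8.0 lidrgb [ 96. 104. 106.]
[397.6 289.7] 175 [ 0.6878 -0.1358  0.0696] lid z 0.0708 btn-lid mm -1.2 lidrgb [ 91. 101. 104.]
[248.1 304.8] 192 [ 0.4433 -0.1466  0.0696] lid z 0.071 btn-lid mm -1.4 lidrgb [62. 70. 74.]
[446.1 329.1] 268 [ 0.7353 -0.2455  0.0785] lid z 0.0708 btn-lid mm 7.6 lidrgb [226. 222. 101.]
[374.5 335.4] 275 [ 0.6282 -0.247   0.0784] lid z 0.0708 btn-lid mm 7.6 lidrgb [237. 233. 111.]
t 40.28 pos [ 0.4448 -0.1441  0.1485] F [-0.6  0.2 -0.7] op 1.0
  (0.4455, -0.1443, 0.08) shift [-0.0009 -0.0002  0.0685] | 0.069 turn [ 0.   -0.15 -0.06]
  (0.4455, -0.1443, 0.0525) shift [-0.0009 -0.0002  0.096 ] | 0.096 turn [ 0.   -0.15 -0.06]
```

Request:
{"op": "send_rows", "data": {
  "moves": [-0.001, 0, 0.025, 0, 0, 0, -0.001, 0, 0.05, 0, 0, 0, -0.001, 0, 0.075, 0, 0, 0, -0.001, 0, 0.09, 0, 0, 0, -0.001, 0, 0.0955, 0, 0, 0]
}}

```text
clock: 40.7
tool_pos: [0.4455, -0.1434, 0.0514]
eef_rot: [-0.0, 1.0, 0.0, -0.002]
contact_force: [1.1, 0.3, -0.3]
opening: 1.006
```

Request:
{"op": "send_rows", "data": {
  "moves": [0, 0, 0, 0, 0, 0, 0, 0, 0, 0, 0, 0, 0, 0, 0, 0, 0, 0, 0, 0, 0, 0, 0, 0, 0, 0, 0, 0, 0, 0],
  "claw": 1
}}

```text
clock: 41.12
tool_pos: [0.446, -0.1437, 0.052]
eef_rot: [0.0, 1.0, 0.0, -0.001]
contact_force: [0.5, -0.5, 2.1]
opening: 0.699
```

Request:
{"op": "send_rows", "data": {
  "moves": [0, 0, 0, 0, 0, 0, 0, 0, -0.015, 0, 0, 0, 0, 0, -0.05, 0, 0, 0, 0, 0, -0.09, 0, 0, 0, 0, 0, -0.13, 0, 0, 0]
}}

```text
clock: 41.53
tool_pos: [0.4449, -0.1435, 0.1832]
eef_rot: [-0.0, 1.0, 0.001, -0.003]
contact_force: [1.2, -1.0, -3.9]
opening: 0.698
```

```bash
python3 -c "
from h import *
mv((.4901,.3265,.20),yaw=95.4)
print(r.get_state()['q'].round(2))
"
```

```text
t 41.53 pos [ 0.4449 -0.1435  0.1832] F [ 1.2 -1.  -3.9] op 0.698
  (0.4901, 0.3265, 0.2) shift [-0.0451  0.47   -0.0164] | 0.472 turn [ 0.11 -0.34 -5.4 ]
[ 0.63  0.7  -0.68  2.09  0.77  0.62  0.99]
```

Request:
{"op": "send_rows", "data": {
  "moves": [-0.002, 0.016, -0.005, 0, 0, 0, -0.006, 0.045, -0.01, 0, 0, 0, -0.01, 0.08, -0.012, 0, 0, 0, -0.014, 0.118, -0.012, 0, 0, 0, -0.018, 0.156, -0.012, 0, 0, 0]
}}

```text
clock: 41.95
tool_pos: [0.4626, 0.0132, 0.1955]
eef_rot: [0.001, 1.0, 0.001, -0.003]
contact_force: [1.0, -0.6, -3.4]
opening: 0.699
```

Request:
{"op": "send_rows", "data": {
  "moves": [-0.004, 0.038, 0, 0, 0, 0, -0.008, 0.076, 0, 0, 0, 0, -0.012, 0.114, 0, 0, 0, 0, -0.015, 0.148, 0, 0, 0, 0, -0.018, 0.178, 0, 0, 0, 0]
}}

```text
clock: 42.37
tool_pos: [0.4803, 0.1936, 0.1957]
eef_rot: [0.0, 1.0, 0.001, -0.003]
contact_force: [0.7, -1.1, -3.3]
opening: 0.696
```

```bash
python3 -c "
from h import *
mv((.4901,.3265,.195),yaw=95.4)
print(r.get_state()['q'].round(2))
"
```

```text
t 42.37 pos [0.4803 0.1936 0.1957] F [ 0.7 -1.1 -3.3] op 0.696
  (0.4901, 0.3265, 0.195) shift [-0.0098  0.1329  0.0008] | 0.133 turn [ 0.12 -0.38 -5.41]
[-0.07  0.73 -0.66  1.94  0.66  0.71  0.44]
```

Request:
{"op": "send_rows", "data": {
  "moves": [-0.003, 0.035, 0, 0, 0, -1, -0.006, 0.07, 0, 0, 0, -3, -0.009, 0.1, 0, 0, 0, -5.4, -0.0095, 0.122, 0, 0, 0, -5.4, -0.0095, 0.128, 0, 0, 0, -5.4]
}}

```text
clock: 42.78
tool_pos: [0.4884, 0.3266, 0.196]
eef_rot: [-0.049, 0.999, 0.003, -0.004]
contact_force: [0.4, 1.2, -3.4]
opening: 0.702
```

Request:
{"op": "send_rows", "data": {
  "moves": [0, 0, 0, 0, 0, 0, 0, 0, 0, 0, 0, 0, 0, 0, 0, 0, 0, 0, 0, 0, 0, 0, 0, 0, 0, 0, 0, 0, 0, 0]
}}

```text
clock: 43.2
tool_pos: [0.4888, 0.3248, 0.1959]
eef_rot: [-0.048, 0.999, 0.003, -0.004]
contact_force: [0.3, -0.0, -4.2]
opening: 0.697
```

```bash
python3 -c "
from h import *
mv((.4901,.3265,.16),yaw=95.4)
"
```

```text
t 43.2 pos [0.4888 0.3248 0.1959] F [ 0.3 -0.  -4.2] op 0.697
  (0.4901, 0.3265, 0.16) shift [-0.0017  0.0014  0.0359] | 0.036 turn [ 0.33 -0.4   0.13]
```

Request:
{"op": "send_rows", "data": {
  "moves": [-0.0017, 0.0014, 0.005, 0.3, -0.4, 0.1, -0.0017, 0.0014, 0.015, 0.3, -0.4, 0.1, -0.0017, 0.0014, 0.027, 0.3, -0.4, 0.1, -0.0017, 0.0014, 0.035, 0.3, -0.4, 0.1, -0.0017, 0.0014, 0.036, 0.3, -0.4, 0.1]
}}

```text
clock: 43.62
tool_pos: [0.489, 0.3253, 0.1573]
eef_rot: [-0.048, 0.999, -0.001, -0.002]
contact_force: [-0.4, 0.2, -2.9]
opening: 0.696
```

```bash
python3 -c "
from h import *
mv((.4901,.3265,.1345),yaw=95.4)
p=imaging.snapshot('side')
cv2.imwrite('pics/s7.png',cv2.resize(p['image'][90:250,190:400],None,fx=3.6,fy=3.6)[:,:,::-1])
"
```

```text
t 43.62 pos [0.489  0.3253 0.1573] F [-0.4  0.2 -2.9] op 0.696
  (0.4901, 0.3265, 0.1345) shift [-0.0013  0.0011  0.0228] | 0.023 turn [-0.13 -0.21  0.05]
```

View pics/s7.png

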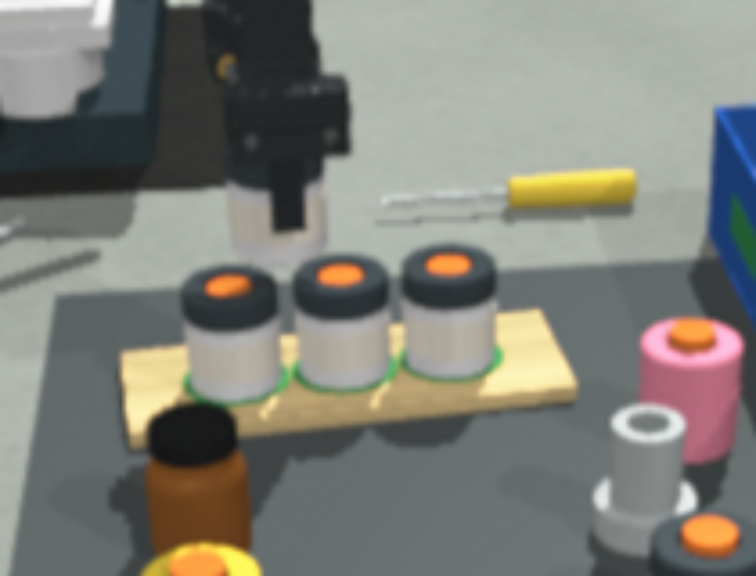

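Held upright over the gap between the first and second. Lower gently.

Request:
{"op": "send_rows", "data": {
  "moves": [-0.0013, 0.0011, 0.006, 0, -0.2, 0, -0.0013, 0.0011, 0.012, 0, -0.2, 0, -0.0013, 0.0011, 0.017, 0, -0.2, 0, -0.0013, 0.0011, 0.02, 0, -0.2, 0, -0.0013, 0.0011, 0.0205, 0, -0.2, 0]
}}

```text
clock: 44.08
tool_pos: [0.4902, 0.3267, 0.1368]
eef_rot: [-0.048, 0.999, -0.001, -0.0]
contact_force: [0.4, -0.3, -3.3]
opening: 0.703
```

```bash
python3 -c "
from h import *
mv((.4901,.3265,.1345),yaw=95.4)
"
```

```text
t 44.08 pos [0.4902 0.3267 0.1368] F [ 0.4 -0.3 -3.3] op 0.703
  (0.4901, 0.3265, 0.1345) shift [ 0.0001 -0.0001  0.0023] | 0.002 turn [-0.12 -0.01  0.06]
```

Request:
{"op": "send_rows", "data": {
  "moves": [0, 0, 0.001, 0, 0, 0, 0, 0, 0.002, 0, 0, 0, 0, 0, 0.003, 0, 0, 0, 0, 0, 0.003, 0, 0, 0, 0, 0, 0.003, 0, 0, 0]
}}

```text
clock: 44.5
tool_pos: [0.4903, 0.3268, 0.1342]
eef_rot: [-0.048, 0.999, -0.001, 0.0]
contact_force: [0.2, 0.1, -0.5]
opening: 0.696
```

```bash
python3 -c "
from h import *
mv((.4901,.3265,.1345),yaw=95.4)
"
```

```text
t 44.5 pos [0.4903 0.3268 0.1342] F [ 0.2  0.1 -0.5] op 0.696
  (0.4901, 0.3265, 0.1345) shift [ 0.0002 -0.0002 -0.0003] | 0.0 turn [-0.11  0.02  0.06]
```

Weight is taken off. Release and rise.

Request:
{"op": "send_rows", "data": {
  "moves": [0, 0, 0, 0, 0, 0, 0, 0, 0, 0, 0, 0, 0, 0, 0, 0, 0, 0, 0, 0, 0, 0, 0, 0, 0, 0, 0, 0, 0, 0],
  "claw": -1
}}

```text
clock: 44.92
tool_pos: [0.4904, 0.3269, 0.1343]
eef_rot: [-0.048, 0.999, -0.001, 0.0]
contact_force: [1.0, 0.2, -0.3]
opening: 0.997
```

Request:
{"op": "send_rows", "data": {
  "moves": [0, 0, -0.015, 0, 0, 0, 0, 0, -0.04, 0, 0, 0, 0, 0, -0.07, 0, 0, 0, 0, 0, -0.09, 0, 0, 0, 0, -0.03, -0.1, 0, 0, 2]
}}

```text
clock: 45.33
tool_pos: [0.4922, 0.305, 0.2382]
eef_rot: [-0.034, 0.999, 0.005, 0.002]
contact_force: [0.3, 0.7, -0.1]
opening: 1.004
```

```bash
python3 -c "
from h import *
mv((.6905,-.134,.19))
"
```

```text
t 45.33 pos [0.4922 0.305  0.2382] F [ 0.3  0.7 -0.1] op 1.004
  (0.6905, -0.134, 0.19) shift [-0.168  -0.4519  0.0447] | 0.484 turn [0.55 0.25 3.88]
```

Request:
{"op": "send_rows", "data": {
  "moves": [-0.012, -0.035, 0, 0, 0, 1, -0.025, -0.07, 0, 0.5, 0.2, 3, -0.038, -0.105, 0, 0.5, 0.2, 3.9, -0.051, -0.14, 0, 0.5, 0.2, 3.9, -0.064, -0.175, 0.01, 0.5, 0.2, 3.9]
}}

```text
clock: 45.75
tool_pos: [0.5694, 0.1339, 0.2285]
eef_rot: [0.0, 1.0, 0.001, 0.002]
contact_force: [0.3, -0.0, 0.1]
opening: 1.005
```

Request:
{"op": "send_rows", "data": {
  "moves": [-0.015, -0.035, 0.005, 0, 0, 0, -0.03, -0.07, 0.01, 0, 0, 0, -0.045, -0.105, 0.02, 0, 0, 0, -0.06, -0.14, 0.025, 0, 0, 0, -0.075, -0.175, 0.03, 0, 0, 0]
}}

```text
clock: 46.17
tool_pos: [0.6447, -0.0432, 0.198]
eef_rot: [0.0, 1.0, 0.001, 0.002]
contact_force: [-0.4, 0.1, -0.4]
opening: 1.001
```

```bash
python3 -c "
from h import *
buttons('top','p15')
mv((.6905,-.134,.16))
"
```

```text
[195.8 154.4] 184 [0.7347 0.2305 0.0774] lid z 0.0697 btn-lid mm 7.7 lidrgb [241. 182. 211.]
[134.3 222.9] 199 [0.5966 0.336  0.0803] lid z 0.0817 btn-lid mm -1.5 lidrgb [ 88.  97. 103.]
[135.7 257.9] 117 [0.531  0.3282 0.0802] lid z 0.0835 btn-lid mm -3.3 lidrgb [ 91.  99. 104.]
[123.5 276. ] 238 [0.4902 0.3259 0.1502] lid z 0.1517 btn-lid mm -1.5 lidrgb [ 91. 100. 106.]
[135.5 301.2] 165 [0.4514 0.3222 0.0802] lid z 0.0829 btn-lid mm -2.7 lidrgb [85. 92. 96.]
[306.6 312.7] 205 [0.4389 0.0095 0.0773] lid z 0.0696 btn-lid mm 7.7 lidrgb [247. 243. 126.]
t 46.22 pos [ 0.6472 -0.0546  0.1961] F [ 2.4 -6.  -0.8] op 1.003
  (0.6905, -0.134, 0.16) shift [-0.0441 -0.0786  0.0368] | 0.097 turn [-0.39  0.28 -0.72]
```

View pics/p15.png

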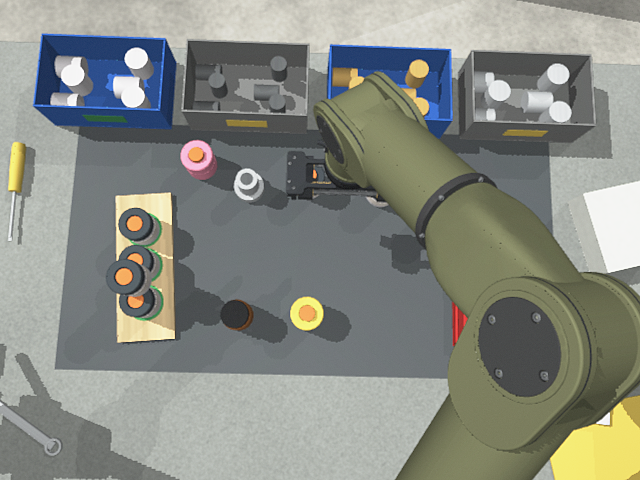

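The fourth canister is saddled at (.4902,.3259), lid z .152. Continue to the last sound one.

Request:
{"op": "send_rows", "data": {
  "moves": [-0.015, -0.03, 0.01, -0.4, 0.3, -0.7, -0.03, -0.06, 0.02, -0.4, 0.3, -0.7, -0.044, -0.0785, 0.03, -0.4, 0.3, -0.7, -0.044, -0.0785, 0.037, -0.4, 0.3, -0.7, -0.044, -0.0785, 0.037, -0.4, 0.3, -0.7]
}}

```text
clock: 46.63
tool_pos: [0.6894, -0.1354, 0.1574]
eef_rot: [0.002, 1.0, 0.0, -0.002]
contact_force: [0.0, 0.7, -0.7]
opening: 1.0
```

```bash
python3 -c "
from h import *
buttons('side')
buttons('top')
mv((.6905,-.134,.0525))
"
```

```text
[266.8 139.2] 65 [0.4876 0.3223 0.152 ] lid z 0.1451 btn-lid mm 6.8 lidrgb [70. 77. 77.]
[314. 163.] 70 [0.5934 0.3347 0.0816] lid z 0.0743 btn-lid mm 7.3 lidrgb [105. 112. 111.]
[285.6 165.8] 51 [0.5267 0.3276 0.0817] lid z 0.0791 btn-lid mm 2.7 lidrgb [113. 117. 115.]
[251.6 169.1] 54 [0.4482 0.3198 0.0819] lid z 0.0794 btn-lid mm 2.5 lidrgb [110. 114. 112.]
[244.1 223.3] 194 [0.432  0.1206 0.0591] lid z 0.0356 btn-lid mm 23.4 lidrgb [74. 64. 52.]
[384.3 238.6] 105 [0.6941 0.0072 0.0763] lid z 0.0709 btn-lid mm 5.4 lidrgb [78. 83. 85.]
[244.6 248.6] 161 [0.4363 0.0018 0.0779] lid z 0.0687 btn-lid mm 9.1 lidrgb [190. 168.  63.]
[397.6 289.7] 175 [ 0.6878 -0.1357  0.0696] lid z 0.0708 btn-lid mm -1.2 lidrgb [84. 93. 96.]
[446.1 329.1] 265 [ 0.7354 -0.2454  0.0784] lid z 0.0709 btn-lid mm 7.5 lidrgb [226. 222. 101.]
[374.4 335.3] 290 [ 0.6282 -0.2466  0.0783] lid z 0.0708 btn-lid mm 7.5 lidrgb [212. 199.  93.]
[195.8 154.4] 185 [0.7345 0.2303 0.0779] lid z 0.0699 btn-lid mm 8.0 lidrgb [241. 182. 210.]
[308.4 174.9] 191 [0.7018 0.0133 0.0751] lid z 0.07 btn-lid mm 5.1 lidrgb [84. 92. 98.]
[384.3 183.9] 186 [ 0.6905 -0.1341  0.0683] lid z 0.071 btn-lid mm -2.7 lidrgb [79. 85. 89.]
[439.4 214.4] 204 [ 0.6314 -0.2386  0.0774] lid z 0.0695 btn-lid mm 7.9 lidrgb [223. 209. 103.]
[134.3 222.9] 199 [0.5967 0.3361 0.08  ] lid z 0.082 btn-lid mm -2.0 lidrgb [ 88.  97. 102.]
[135.7 257.9] 117 [0.531  0.3282 0.0802] lid z 0.0837 btn-lid mm -3.4 lidrgb [ 90.  99. 103.]
[123.5 276.1] 237 [0.4901 0.3259 0.1502] lid z 0.152 btn-lid mm -1.8 lidrgb [ 90. 100. 105.]
[135.5 301.2] 166 [0.4515 0.3222 0.0803] lid z 0.0829 btn-lid mm -2.6 lidrgb [85. 92. 96.]
[306.6 312.7] 205 [0.4389 0.0095 0.0774] lid z 0.0698 btn-lid mm 7.6 lidrgb [247. 244. 127.]
t 46.73 pos [ 0.6899 -0.1318  0.1598] F [ 0.2 -0.1  0.8] op 0.998
  (0.6905, -0.134, 0.0525) shift [-0.0007 -0.0025  0.1073] | 0.107 turn [ 0.12 -0.07  0.1 ]
```

Request:
{"op": "send_rows", "data": {
  "moves": [-0.0007, -0.0025, 0.015, 0, 0, 0, -0.0007, -0.0025, 0.045, 0, 0, 0, -0.0007, -0.0025, 0.075, 0, 0, 0, -0.0007, -0.0025, 0.098, 0, 0, 0, -0.0007, -0.0025, 0.1065, 0, 0, 0]
}}

```text
clock: 47.15
tool_pos: [0.6878, -0.1324, 0.0494]
eef_rot: [-0.002, 1.0, 0.001, -0.004]
contact_force: [-0.2, 0.1, -0.9]
opening: 0.999
```

Request:
{"op": "send_rows", "data": {
  "moves": [0, 0, 0, 0, 0, 0, 0, 0, 0, 0, 0, 0, 0, 0, 0, 0, 0, 0, 0, 0, 0, 0, 0, 0, 0, 0, 0, 0, 0, 0],
  "claw": 1
}}

```text
clock: 47.57
tool_pos: [0.689, -0.1328, 0.0512]
eef_rot: [-0.002, 1.0, 0.001, -0.002]
contact_force: [0.2, -0.9, 3.0]
opening: 0.698
```

Request:
{"op": "send_rows", "data": {
  "moves": [0, 0, 0, 0, 0, 0, 0, 0, -0.015, 0, 0, 0, 0, 0, -0.055, 0, 0, 0, 0, 0, -0.1, 0, 0, 0, 0, 0, -0.145, 0, 0, 0]
}}

```text
clock: 47.98
tool_pos: [0.6887, -0.1329, 0.1914]
eef_rot: [-0.003, 1.0, 0.001, -0.003]
contact_force: [1.1, -0.0, -2.7]
opening: 0.695
```

```bash
python3 -c "
from h import *
mv((.5613,.3331,.20),yaw=95.4)
print(r.get_state()['q'].round(2))
"
```

```text
t 47.98 pos [ 0.6887 -0.1329  0.1914] F [ 1.1 -0.  -2.7] op 0.695
  (0.5613, 0.3331, 0.2) shift [ 0.1251  0.4666 -0.0065] | 0.483 turn [ 0.18 -0.33 -5.11]
[ 0.45  0.96 -0.71  1.35  0.64  1.08  1.22]
```

Request:
{"op": "send_rows", "data": {
  "moves": [0.004, 0.016, -0.004, 0, 0, 0, 0.012, 0.045, -0.006, 0, 0, 0, 0.021, 0.08, -0.006, 0, 0, 0, 0.03, 0.116, -0.006, 0, 0, 0, 0.04, 0.153, -0.006, 0, 0, 0]
}}

```text
clock: 48.4
tool_pos: [0.6473, 0.0207, 0.1992]
eef_rot: [-0.002, 1.0, 0.001, -0.003]
contact_force: [1.1, 0.4, -3.3]
opening: 0.697
```

Request:
{"op": "send_rows", "data": {
  "moves": [0.01, 0.038, 0, 0, 0, 0, 0.02, 0.075, 0, 0, 0, 0, 0.03, 0.112, 0, 0, 0, 0, 0.04, 0.148, 0, 0, 0, 0, 0.048, 0.178, 0, 0, 0, 0]
}}

```text
clock: 48.82
tool_pos: [0.5969, 0.202, 0.2013]
eef_rot: [-0.003, 1.0, 0.002, -0.003]
contact_force: [0.7, 1.0, -3.3]
opening: 0.7
```

```bash
python3 -c "
from h import *
mv((.5598,.3331,.20),yaw=95.4)
"
```

```text
t 48.82 pos [0.5969 0.202  0.2013] F [ 0.7  1.  -3.3] op 0.7
  (0.5598, 0.3331, 0.2) shift [0.0363 0.1313 0.002 ] | 0.136 turn [ 0.27 -0.29 -5.03]
```

Request:
{"op": "send_rows", "data": {
  "moves": [0.007, 0.033, -0.01, 0, 0, -1, 0.014, 0.066, -0.02, 0, 0, -3, 0.02, 0.095, -0.028, 0, 0, -5, 0.025, 0.12, -0.03, 0, 0, -5, 0.028, 0.13, -0.03, 0, 0, -5]
}}

```text
clock: 49.23
tool_pos: [0.5658, 0.3376, 0.2344]
eef_rot: [-0.05, 0.999, 0.005, -0.002]
contact_force: [-0.6, 0.6, -3.6]
opening: 0.695
```

Request:
{"op": "send_rows", "data": {
  "moves": [0, 0, 0, 0, 0, 0, 0, 0, 0, 0, 0, 0, 0, 0, 0, 0, 0, 0, 0, 0, 0, 0, 0, 0, 0, 0, 0, 0, 0, 0]
}}

```text
clock: 49.65
tool_pos: [0.5668, 0.3352, 0.2339]
eef_rot: [-0.048, 0.999, 0.004, -0.002]
contact_force: [-0.1, -1.1, -3.8]
opening: 0.697
```

```bash
python3 -c "
from h import *
mv((.5598,.3331,.21),yaw=95.4)
"
```

```text
t 49.65 pos [0.5668 0.3352 0.2339] F [-0.1 -1.1 -3.8] op 0.697
  (0.5598, 0.3331, 0.21) shift [ 0.0071 -0.0016  0.0239] | 0.025 turn [ 0.51 -0.23  0.13]
```

Request:
{"op": "send_rows", "data": {
  "moves": [0.003, -0.0016, 0, 0.5, -0.2, 0.1, 0.007, -0.0016, 0.003, 0.5, -0.2, 0.1, 0.007, -0.0016, 0.01, 0.5, -0.2, 0.1, 0.007, -0.0016, 0.012, 0.5, -0.2, 0.1, 0.007, -0.0016, 0.012, 0.5, -0.2, 0.1]
}}

```text
clock: 50.07
tool_pos: [0.5595, 0.3325, 0.2208]
eef_rot: [-0.048, 0.999, -0.001, -0.001]
contact_force: [0.2, -0.4, -3.4]
opening: 0.698
```

```bash
python3 -c "
from h import *
mv((.5598,.3331,.16),yaw=95.4)
p=imaging.snapshot('side')
cv2.imwrite('pics/s8.png',cv2.resize(p['image'][70:230,190:400],None,fx=3.6,fy=3.6)[:,:,::-1])
"
```

```text
t 50.07 pos [0.5595 0.3325 0.2208] F [ 0.2 -0.4 -3.4] op 0.698
  (0.5598, 0.3331, 0.16) shift [-0.0005  0.0006  0.0608] | 0.061 turn [-0.06 -0.13  0.05]
```

View pics/s8.png

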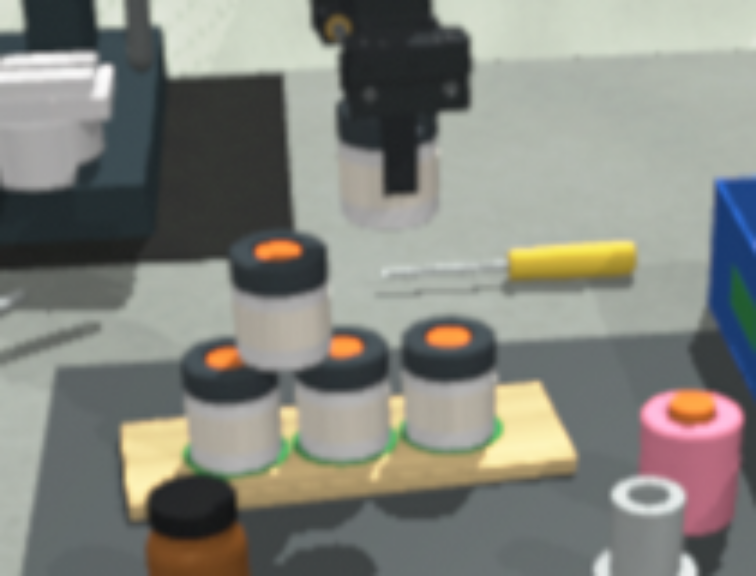

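The last sound canister hangs upright over the second gap and clears the saddled one. Lower.

Request:
{"op": "send_rows", "data": {
  "moves": [-0.0005, 0.0006, 0.01, 0, 0, 0, -0.0005, 0.0006, 0.025, 0, 0, 0, -0.0005, 0.0006, 0.042, 0, 0, 0, -0.0005, 0.0006, 0.055, 0, 0, 0, -0.0005, 0.0006, 0.06, 0, 0, 0]
}}

```text
clock: 50.53
tool_pos: [0.5592, 0.3323, 0.1585]
eef_rot: [-0.048, 0.999, -0.001, -0.002]
contact_force: [1.0, -0.3, -3.4]
opening: 0.699
```

```bash
python3 -c "
from h import *
mv((.5598,.3331,.1360),yaw=95.4)
"
```

```text
t 50.53 pos [0.5592 0.3323 0.1585] F [ 1.  -0.3 -3.4] op 0.699
  (0.5598, 0.3331, 0.136) shift [-0.0007  0.0008  0.0225] | 0.022 turn [-0.16 -0.27  0.05]
```

Request:
{"op": "send_rows", "data": {
  "moves": [-0.0007, 0.0008, 0.006, 0, -0.2, 0, -0.0007, 0.0008, 0.012, 0, -0.2, 0, -0.0007, 0.0008, 0.018, 0, -0.2, 0, -0.0007, 0.0008, 0.021, 0, -0.2, 0, -0.0007, 0.0008, 0.0215, 0, -0.2, 0]
}}

```text
clock: 50.95
tool_pos: [0.5597, 0.3331, 0.1365]
eef_rot: [-0.048, 0.999, -0.002, -0.001]
contact_force: [0.3, -0.9, -2.9]
opening: 0.698
```

```bash
python3 -c "
from h import *
mv((.5598,.3331,.1335),yaw=95.4)
"
```

```text
t 50.95 pos [0.5597 0.3331 0.1365] F [ 0.3 -0.9 -2.9] op 0.698
  (0.5598, 0.3331, 0.1335) shift [-0.0002  0.      0.003 ] | 0.003 turn [-0.18 -0.09  0.06]
```

Request:
{"op": "send_rows", "data": {
  "moves": [0, 0, 0.001, 0, 0, 0, 0, 0, 0.002, 0, 0, 0, 0, 0, 0.003, 0, 0, 0, 0, 0, 0.0035, 0, 0, 0, 0, 0, 0.0035, 0, 0, 0]
}}

```text
clock: 51.37
tool_pos: [0.5598, 0.3331, 0.1334]
eef_rot: [-0.048, 0.999, -0.001, -0.0]
contact_force: [0.1, -0.6, -2.7]
opening: 0.698
```

Request:
{"op": "send_rows", "data": {
  "moves": [0, 0, 0.0005, 0, 0, 0, 0, 0, 0.001, 0, 0, 0, 0, 0, 0.001, 0, 0, 0, 0, 0, 0.001, 0, 0, 0, 0, 0, 0.001, 0, 0, 0]
}}

```text
clock: 51.78
tool_pos: [0.5599, 0.3332, 0.1332]
eef_rot: [-0.047, 0.999, -0.001, -0.0]
contact_force: [-0.9, -2.4, 6.4]
opening: 0.694
```

Request:
{"op": "send_rows", "data": {
  "moves": [0, 0, -0.0005, 0, 0, 0, 0, 0, -0.0005, 0, 0, 0, 0, 0, -0.0005, 0, 0, 0, 0, 0, -0.0005, 0, 0, 0, 0, 0, -0.0005, 0, 0, 0],
  "claw": -1
}}

```text
clock: 52.2
tool_pos: [0.56, 0.3333, 0.1336]
eef_rot: [-0.048, 0.999, -0.001, -0.0]
contact_force: [-0.6, -0.2, 0.8]
opening: 0.999
```

Request:
{"op": "send_rows", "data": {
  "moves": [0, 0, -0.015, 0, 0, 0, 0, 0, -0.04, 0, 0, 0, 0, 0, -0.07, 0, 0, 0, 0, 0, -0.09, 0, 0, 0, 0, -0.03, -0.1, 0, 0, 2]
}}

```text
clock: 52.62
tool_pos: [0.5613, 0.3123, 0.2388]
eef_rot: [-0.034, 0.999, 0.005, 0.002]
contact_force: [-1.0, 1.9, 0.7]
opening: 0.999
```

```bash
python3 -c "
from h import *
mv((.7017,.013,.2))
"
```

```text
t 52.62 pos [0.5613 0.3123 0.2388] F [-1.   1.9  0.7] op 0.999
  (0.7017, 0.013, 0.2) shift [-0.1196 -0.3085  0.0365] | 0.333 turn [0.53 0.2  3.91]
```

Request:
{"op": "send_rows", "data": {
  "moves": [-0.013, -0.035, 0, 0, 0, 1, -0.026, -0.07, 0, 0.5, 0.2, 3, -0.04, -0.105, 0.01, 0.5, 0.2, 3.9, -0.053, -0.14, 0.015, 0.5, 0.2, 3.9, -0.066, -0.175, 0.02, 0.5, 0.2, 3.9]
}}

```text
clock: 53.03
tool_pos: [0.6398, 0.1408, 0.2185]
eef_rot: [-0.0, 1.0, 0.0, 0.001]
contact_force: [1.0, 1.3, 0.5]
opening: 0.997
```

Request:
{"op": "send_rows", "data": {
  "moves": [-0.015, -0.035, 0.005, 0, 0, 0, -0.03, -0.07, 0.01, 0, 0, 0, -0.04, -0.1, 0.015, 0, 0, 0, -0.043, -0.115, 0.015, 0, 0, 0, -0.043, -0.117, 0.015, 0, 0, 0]
}}

```text
clock: 53.45
tool_pos: [0.6836, 0.0189, 0.2035]
eef_rot: [0.003, 1.0, -0.001, 0.001]
contact_force: [-0.4, 0.4, -0.5]
opening: 0.999
```

```bash
python3 -c "
from h import *
buttons('top','p16')
buttons('side')
mv((.7017,.013,.15))
"
```

```text
[195.8 154.4] 185 [0.7346 0.2304 0.0776] lid z 0.0698 btn-lid mm 7.8 lidrgb [241. 183. 212.]
[308.5 175.2] 184 [0.7011 0.0132 0.0753] lid z 0.071 btn-lid mm 4.3 lidrgb [83. 89. 94.]
[136.7 219.5] 77 [0.6034 0.332  0.0801] lid z 0.0839 btn-lid mm -3.8 lidrgb [ 89.  97. 103.]
[123.2 234.9] 233 [0.5616 0.3322 0.1505] lid z 0.1519 btn-lid mm -1.5 lidrgb [ 90. 100. 106.]
[136.5 259.5] 73 [0.5279 0.3262 0.0809] lid z 0.1335 btn-lid mm -52.5 lidrgb [91. 96. 98.]
[123.5 276.1] 237 [0.4901 0.3259 0.1503] lid z 0.1519 btn-lid mm -1.6 lidrgb [ 91. 101. 106.]
[135.5 301.2] 166 [0.4515 0.3222 0.0803] lid z 0.0831 btn-lid mm -2.8 lidrgb [85. 92. 96.]
[306.6 312.7] 204 [0.4388 0.0096 0.0778] lid z 0.0696 btn-lid mm 8.1 lidrgb [247. 244. 128.]
[298.7 136.4] 66 [0.5594 0.3298 0.1516] lid z 0.1448 btn-lid mm 6.8 lidrgb [104. 111. 110.]
[266.8 139.2] 65 [0.4876 0.3223 0.152 ] lid z 0.145 btn-lid mm 6.9 lidrgb [70. 76. 77.]
[316.  163.1] 46 [0.5978 0.3326 0.0819] lid z 0.079 btn-lid mm 2.9 lidrgb [115. 119. 116.]
[251.6 169.1] 54 [0.4482 0.3201 0.0818] lid z 0.0795 btn-lid mm 2.3 lidrgb [110. 114. 111.]
[378.6 182.6] 41 [0.7249 0.224  0.0788] lid z 0.2025 btn-lid mm -123.7 lidrgb [102.  79.  89.]
[244.  223.3] 186 [0.4319 0.1205 0.0593] lid z 0.0368 btn-lid mm 22.5 lidrgb [72. 62. 51.]
[386.6 238.5] 159 [0.6985 0.0072 0.076 ] lid z 0.068 btn-lid mm 8.0 lidrgb [ 96. 104. 106.]
[244.6 248.6] 162 [0.4363 0.002  0.0778] lid z 0.0688 btn-lid mm 9.0 lidrgb [190. 168.  63.]
[446.1 329.1] 267 [ 0.7355 -0.2453  0.0782] lid z 0.0708 btn-lid mm 7.4 lidrgb [226. 222. 101.]
[374.6 334.8] 306 [ 0.6286 -0.2457  0.0784] lid z 0.0708 btn-lid mm 7.7 lidrgb [194. 183.  89.]
t 53.55 pos [0.6825 0.0255 0.2044] F [ 0.4  0.8 -0.7] op 1.001
  (0.7017, 0.013, 0.15) shift [-0.0191 -0.0127  0.0544] | 0.059 turn [0.16 0.08 0.06]
```

View pics/p16.png

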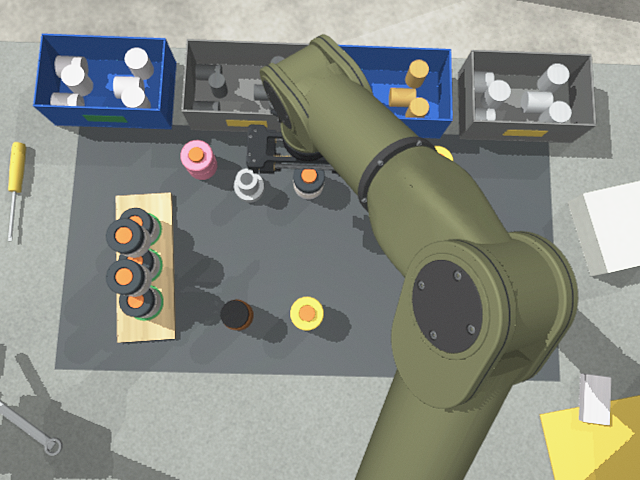

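The pyramid is complete: top buttons at (123,235) and (123,276), lid z .152 for both. Now the worn one at (308,175).

Request:
{"op": "send_rows", "data": {
  "moves": [-0.01, -0.0127, 0.01, 0, 0, 0, -0.019, -0.0127, 0.03, 0, 0, 0, -0.019, -0.0127, 0.05, 0, 0, 0, -0.019, -0.0127, 0.07, 0, 0, 0, -0.019, -0.0127, 0.085, 0, 0, 0]
}}

```text
clock: 53.97
tool_pos: [0.7005, 0.0176, 0.1188]
eef_rot: [-0.003, 1.0, 0.003, 0.0]
contact_force: [-0.0, -0.8, -0.1]
opening: 1.0
```

```bash
python3 -c "
from h import *
mv((.7014,.0132,.0525))
"
```

```text
t 53.97 pos [0.7005 0.0176 0.1188] F [-0.  -0.8 -0.1] op 1.0
  (0.7014, 0.0132, 0.0525) shift [-0.0009 -0.0048  0.0663] | 0.066 turn [0.32 0.02 0.36]
```

Request:
{"op": "send_rows", "data": {
  "moves": [-0.001, -0.0045, 0.005, 0.3, 0, 0.3, -0.001, -0.0045, 0.025, 0.3, 0, 0.3, -0.001, -0.0045, 0.045, 0.3, 0, 0.3, -0.001, -0.0045, 0.062, 0.3, 0, 0.3, -0.001, -0.0045, 0.066, 0.3, 0, 0.3]
}}

```text
clock: 54.38
tool_pos: [0.6999, 0.0146, 0.0504]
eef_rot: [-0.001, 1.0, 0.0, -0.002]
contact_force: [-1.3, -0.2, -1.0]
opening: 0.999
```

Request:
{"op": "send_rows", "data": {
  "moves": [0, 0, 0, 0, 0, 0, 0, 0, 0, 0, 0, 0, 0, 0, 0, 0, 0, 0, 0, 0, 0, 0, 0, 0, 0, 0, 0, 0, 0, 0],
  "claw": 1
}}

```text
clock: 54.8
tool_pos: [0.7007, 0.0142, 0.0517]
eef_rot: [-0.001, 1.0, -0.0, -0.001]
contact_force: [-0.4, -0.1, 2.1]
opening: 0.697
```

Request:
{"op": "send_rows", "data": {
  "moves": [0, 0, 0, 0, 0, 0, 0, 0, -0.015, 0, 0, 0, 0, 0, -0.05, 0, 0, 0, 0, 0, -0.085, 0, 0, 0, 0, 0, -0.11, 0, 0, 0]
}}

```text
clock: 55.22
tool_pos: [0.7014, 0.0148, 0.1653]
eef_rot: [-0.001, 1.0, 0.001, 0.0]
contact_force: [1.2, 0.1, -2.9]
opening: 0.694
```

```bash
python3 -c "
from h import *
mv((.513,-.329,.16))
print(r.get_state()['q'].round(2))
"
```

```text
t 55.22 pos [0.7014 0.0148 0.1653] F [ 1.2  0.1 -2.9] op 0.694
  (0.513, -0.329, 0.16) shift [ 0.1893 -0.3433  0.0048] | 0.392 turn [0.07 0.04 0.15]
[ 0.23  0.98 -0.68  1.37  0.66  1.02  0.99]
```

Request:
{"op": "send_rows", "data": {
  "moves": [0.008, -0.014, 0, 0, 0, 0, 0.023, -0.041, 0, 0, 0, 0, 0.04, -0.072, 0, 0, 0, 0, 0.057, -0.104, 0, 0, 0, 0, 0.075, -0.136, 0, 0, 0, 0]
}}

```text
clock: 55.63
tool_pos: [0.6257, -0.1224, 0.1659]
eef_rot: [-0.002, 1.0, 0.0, 0.0]
contact_force: [0.4, -0.2, -3.7]
opening: 0.696
```

Request:
{"op": "send_rows", "data": {
  "moves": [0.019, -0.033, 0, 0, 0, 0, 0.038, -0.067, 0, 0, 0, 0, 0.056, -0.1, 0, 0, 0, 0, 0.074, -0.132, 0, 0, 0, 0, 0.09, -0.162, 0, 0, 0, 0]
}}

```text
clock: 56.05
tool_pos: [0.5345, -0.2868, 0.1664]
eef_rot: [-0.001, 1.0, -0.0, 0.0]
contact_force: [0.0, -0.8, -3.3]
opening: 0.695
```

```bash
python3 -c "
from h import *
mv((.508,-.329,.15))
print(r.get_state()['q'].round(2))
"
```

```text
t 56.05 pos [ 0.5345 -0.2868  0.1664] F [ 0.  -0.8 -3.3] op 0.695
  (0.508, -0.329, 0.15) shift [ 0.0266 -0.0421  0.0164] | 0.052 turn [-0.    0.    0.15]
[ 0.8   0.87 -0.7   1.69  0.72  0.85  1.35]
```

Request:
{"op": "send_rows", "data": {
  "moves": [0.013, -0.022, 0.003, 0, 0, 0, 0.022, -0.036, 0.008, 0, 0, 0, 0.0266, -0.042, 0.014, 0, 0, 0, 0.0266, -0.042, 0.016, 0, 0, 0, 0.0266, -0.042, 0.016, 0, 0, 0]
}}

```text
clock: 56.47
tool_pos: [0.5082, -0.3275, 0.1502]
eef_rot: [-0.002, 1.0, 0.001, -0.0]
contact_force: [0.5, 1.0, -2.6]
opening: 0.695
```

```bash
python3 -c "
from h import *
mv((.508,-.329,.06))
p=imaging.snapshot('side')
cv2.imwrite('pics/s9.png',p['image'][:,:,::-1])
"
```

```text
t 56.47 pos [ 0.5082 -0.3275  0.1502] F [ 0.5  1.  -2.6] op 0.695
  (0.508, -0.329, 0.06) shift [ 0.0002 -0.0016  0.0902] | 0.09 turn [ 0.09 -0.    0.2 ]
```

View pics/s9.png

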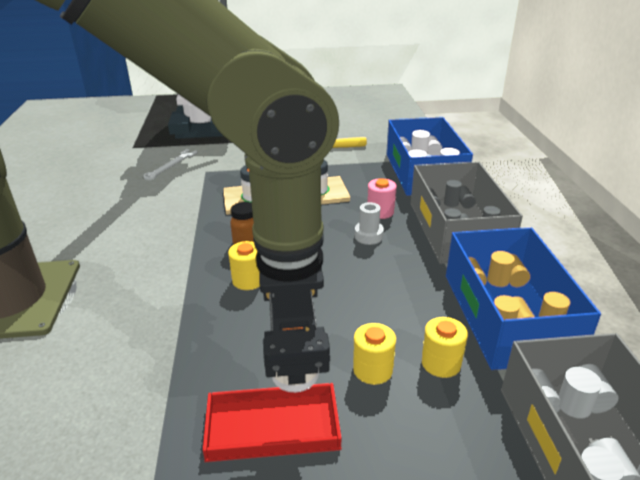

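Request:
{"op": "send_rows", "data": {
  "moves": [0, -0.0016, 0.015, 0, 0, 0, 0, -0.0016, 0.035, 0, 0, 0, 0, -0.0016, 0.06, 0, 0, 0, 0, -0.0016, 0.075, 0, 0, 0, 0, -0.0016, 0.083, 0, 0, 0]
}}

```text
clock: 56.93
tool_pos: [0.5088, -0.3262, 0.065]
eef_rot: [-0.004, 1.0, 0.002, -0.001]
contact_force: [-0.2, 0.1, -3.3]
opening: 0.697
```

```bash
python3 -c "
from h import *
mv((.508,-.329,.057))
"
```

```text
t 56.93 pos [ 0.5088 -0.3262  0.065 ] F [-0.2  0.1 -3.3] op 0.697
  (0.508, -0.329, 0.057) shift [ 0.0008 -0.0028  0.008 ] | 0.008 turn [ 0.23 -0.1   0.43]
```

Request:
{"op": "send_rows", "data": {
  "moves": [0.001, -0.003, 0.003, 0.2, 0, 0.4, 0.001, -0.003, 0.006, 0.2, 0, 0.4, 0.001, -0.003, 0.008, 0.2, 0, 0.4, 0.001, -0.003, 0.0085, 0.2, 0, 0.4, 0.001, -0.003, 0.0085, 0.2, 0, 0.4]
}}

```text
clock: 57.35
tool_pos: [0.5083, -0.3294, 0.0572]
eef_rot: [-0.0, 1.0, 0.0, -0.0]
contact_force: [0.6, -0.6, -2.8]
opening: 0.697
```

Request:
{"op": "send_rows", "data": {
  "moves": [0, 0, 0.0005, 0, 0, 0, 0, 0, 0.001, 0, 0, 0, 0, 0, 0.0015, 0, 0, 0, 0, 0, 0.0015, 0, 0, 0, 0, 0, 0.0015, 0, 0, 0]
}}

```text
clock: 57.77
tool_pos: [0.5088, -0.3297, 0.0567]
eef_rot: [-0.0, 1.0, -0.0, 0.0]
contact_force: [-0.7, 0.9, 5.6]
opening: 0.697
```

Request:
{"op": "send_rows", "data": {
  "moves": [0, 0, 0, 0, 0, 0, 0, 0, 0, 0, 0, 0, 0, 0, 0, 0, 0, 0, 0, 0, 0, 0, 0, 0, 0, 0, 0, 0, 0, 0],
  "claw": -1
}}

```text
clock: 58.18
tool_pos: [0.5088, -0.3296, 0.0565]
eef_rot: [-0.0, 1.0, -0.0, 0.0]
contact_force: [-0.3, -0.2, 0.2]
opening: 0.996
```

Request:
{"op": "send_rows", "data": {
  "moves": [0, 0, -0.015, 0, 0, 0, 0, 0, -0.04, 0, 0, 0, 0, 0, -0.075, 0, 0, 0, 0, 0, -0.11, 0, 0, 0, 0, 0, -0.14, 0, 0, 0]
}}

```text
clock: 58.6
tool_pos: [0.509, -0.3291, 0.1996]
eef_rot: [-0.0, 1.0, -0.0, 0.001]
contact_force: [-0.1, -1.1, 1.0]
opening: 1.001
```

Request:
{"op": "send_rows", "data": {
  "moves": [0.0, -0.03, -0.02, 0, 0, 0, 0.0, -0.06, -0.04, 0, 0, 0, 0.0, -0.1, -0.06, 0, 0, 0, 0.0, -0.13, -0.06, 0, 0, 0, 0, -0.13, -0.06, 0, 0, 0]
}}

```text
clock: 59.02
tool_pos: [0.5068, -0.4681, 0.2617]
eef_rot: [0.005, 1.0, -0.004, 0.002]
contact_force: [-1.1, -1.6, -1.1]
opening: 1.002
```

```bash
python3 -c "
from h import *
buttons('top','p17')
buttons('side','s10')
mv((.508,-.329,.06))
"
```

```text
[195.8 154.4] 185 [0.7345 0.2304 0.0778] lid z 0.0698 btn-lid mm 8.0 lidrgb [240. 179. 208.]
[437.7 160.2] 193 [ 0.7389 -0.2367  0.0774] lid z 0.0696 btn-lid mm 7.7 lidrgb [236. 230. 117.]
[439.3 214.6] 201 [ 0.631  -0.2384  0.0773] lid z 0.0696 btn-lid mm 7.7 lidrgb [241. 236. 120.]
[136.7 219.4] 76 [0.6034 0.3321 0.0803] lid z 0.0841 btn-lid mm -3.9 lidrgb [ 87.  95. 100.]
[123.2 234.9] 233 [0.5616 0.3323 0.1502] lid z 0.1518 btn-lid mm -1.7 lidrgb [ 88.  98. 103.]
[136.5 259.5] 73 [0.5279 0.3263 0.0807] lid z 0.1327 btn-lid mm -52.0 lidrgb [89. 93. 96.]
[123.5 276.1] 237 [0.4901 0.326  0.1501] lid z 0.1519 btn-lid mm -1.8 lidrgb [ 89.  98. 103.]
[488.3 278.8] 216 [ 0.5107 -0.3285  0.0795] lid z 0.0748 btn-lid mm 4.7 lidrgb [86. 88. 94.]
[615.9 273.5] 42 [ 0.4961 -0.4285  0.3313] lid z 0.3419 btn-lid mm -10.5 lidrgb [103. 105. 107.]
[135.5 301.2] 165 [0.4514 0.3223 0.08  ] lid z 0.0828 btn-lid mm -2.8 lidrgb [84. 90. 94.]
[306.6 312.7] 205 [0.4389 0.0095 0.0775] lid z 0.0696 btn-lid mm 7.9 lidrgb [246. 243. 125.]
[381.9 182.7] 103 [0.7324 0.2241 0.078 ] lid z 0.0638 btn-lid mm 14.2 lidrgb [173. 133. 149.]
[235.6 224. ] 81 [0.4148 0.1221 0.0578] lid z 0.0414 btn-lid mm 16.4 lidrgb [79. 73. 64.]
[240.7 249.6] 63 [ 4.292e-01 -4.000e-04  7.780e-02] lid z 0.0714 btn-lid mm 6.4 lidrgb [141. 129.  56.]
[446.  329.4] 249 [ 0.7351 -0.2459  0.0783] lid z 0.0711 btn-lid mm 7.2 lidrgb [238. 236. 111.]
[374.4 335.8] 260 [ 0.6281 -0.2475  0.0783] lid z 0.071 btn-lid mm 7.3 lidrgb [245. 243. 118.]
t 59.12 pos [ 0.5082 -0.4602  0.2602] F [ 0.3  1.1 -0.1] op 1.0
  (0.508, -0.329, 0.06) shift [0.001  0.1313 0.2002] | 0.239 turn [-0.03  0.15 -0.11]
```

View pics/p17.png

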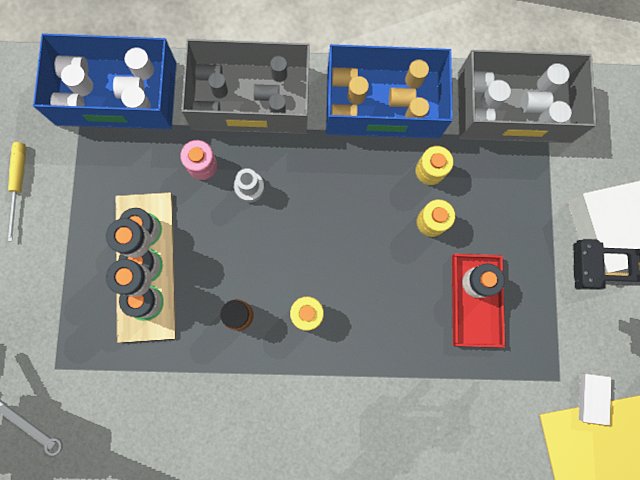

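View pics/s10.png

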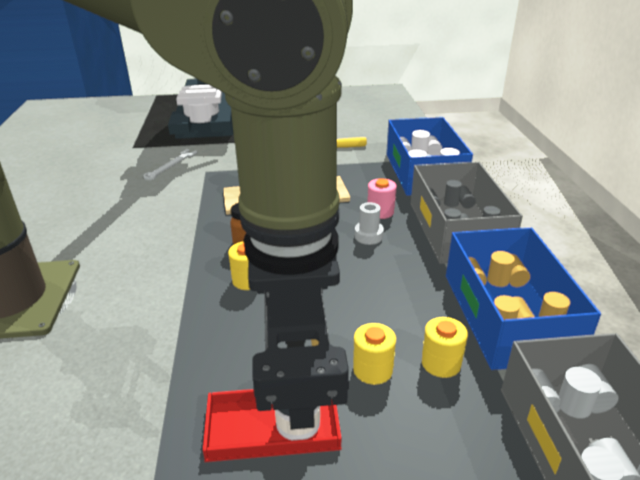

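Everything is in place: the pyramid at left, the worn canister upright in the tray (488,279), and the jar (236,316) and bush (248,184) unmoved. Let the arm come to rest, then hand in.

Request:
{"op": "send_rows", "data": {
  "moves": [0, 0, 0, 0, 0, 0, 0, 0, 0, 0, 0, 0, 0, 0, 0, 0, 0, 0, 0, 0, 0, 0, 0, 0, 0, 0, 0, 0, 0, 0]
}}

```text
clock: 59.53
tool_pos: [0.5085, -0.4594, 0.2603]
eef_rot: [0.0, 1.0, -0.0, 0.001]
contact_force: [-0.5, -0.3, 0.2]
opening: 0.997
```

```bash
python3 -c "
from h import *
print(r.finish_job())
"
```

```text
the job is handed in; nothing more can be done
None
```

I pressed all six grey-lidded canisters and handed the job in at about 60 s. Five buttons stayed down and one came back up. The five sealed canisters stand as a pyramid on the stock board, three on the rings and then two saddled over the gaps. The worn one stands upright in the red tray.

**Last checks**
- **Placement:** the ring canisters measured about 1 mm from their ring centres before the second layer went on. The saddled ones are within about 1 mm of their gaps, with their lids at 152 mm, which is the correct height.
- **Buttons:** the top two measured about 1.6 mm below the lid at the end. The three underneath were partly hidden in the last picture, but measured the same before they were covered. The tray canister's button stands about 5 mm proud of its lid.
- **Bystanders:** the jar, the steel bush and the pink and yellow look-alikes stand where they were in the first picture.
- **Not seen:** the last side picture had the board hidden behind the arm, so the final pyramid check rests on the top camera alone.

**What went wrong on the way**
- **Collision:** the second canister clipped the first one's lid on the way down and tilted in the grip. I stood it upright on the bench, grasped it again and placed it. I then moved the first canister back by about 3.5 mm.
- **Press force:** two of the presses read about 52 N at the wrist. That is under the 120 N wrist limit. It is above the 40 N limit for the arm or gripper body, but I was pressing with the fingertips, so I do not think that limit applies.

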